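# Break down a pile of cigar boxes into their cartons and pack out the loose one

## Robot

A 7-joint arm with a two-finger parallel gripper is mounted at the origin on the work surface. World frame = base frame: x ahead of the robot, y to its left, z up, the work surface at z = 0. Lengths are in mm, angles in rad, forces in N, time in s.
With the tool pointing down it reaches from about 400 to 875 mm from the base axis. Payload 4.4 kg.
Tool frame: the origin (TCP) lies at the very end of the fingers, on their centre line; the grasp point (between the pads) lies 19 mm behind it; z points along the fingers, y is the line along which they close (so a half turn about z gives the same grasp; the last joint's range is limited). The gripper opens to 85 mm and grips with 20 to 120 N. Pads are 22 mm wide; open, the fingers measure 114 mm over their backs; the gripper's body (76 mm by 85 mm) begins 54 mm behind the grasp point. The pads swing forward as they close: fully open they stand 13 mm farther back than shut.
Start: joints at [-1.253, 0.628, 0.038, 1.517, -0.027, 0.996, -0.02], TCP at [243.368, 602.735, 231.313] pointing down, gripper open.
Joint ranges: [-3.06, 3.06], [-0.37, 2.12], [-1.25, 1.32], [0.18, 2.47], [-1.1, 4.24], [0.23, 1.98], [-2.94, 2.94]. Speed limits (rad/s): [2.57, 2.57, 3.14, 3.14, 3.14, 3.14, 3.14].

## Interface

Orientations are given as [roll, pitch, yaw] about the fixed x, y, z axes, in that order (R = Rz(yaw) Ry(pitch) Rx(roll)).
In Python, from cell import read_state, get_image, camera_params, finish_job gives the robot as it stands.
- The arm moves only by the tool arm_command, never from a script. Its argument "deltas" is a list of rows, each an object of numbers: "dx", "dy", "dz": the shift along the world's x, y, z in m; "yaw": the turn about the world's z in degrees; "jaw": the opening, from 0 (shut) to 1 (fully open). A call has 1 to 20 rows; each row is the pose to reach, as a shift and turn from the pose commanded when the call began; what a row does not reach only later rows make up. A row lasts 1/10 s, in which the tool goes at most 50 mm and 8.59 degrees, less where a joint would pass 70% of its speed; a pose out of reach is approached as far as the arm can. A call with a gripper value outside its range is refused whole. The fingers move at their own pace and stop on an object; the grip force is fixed at half the most. Time passes only in rows, so rows that repeat a pose let the fingers close. It gives the time, the measured TCP pose, the force, the opening and the grip force at its end, in the units of the state.
- read_state(): the state, without advancing time (a new reading comes with each control period).
- get_image(name): name is "scene" or "top" or "wrist"; returns (picture, depth): 384x512x3 uint8, red, green, blue; 384x512 float32, mm along the optical axis (not along the pixel's ray), 0 where there is no reading.
- camera_params(name): a dict with "camera_matrix" (3x3 intrinsics, pixels), "extrinsics" (4x4, takes a point from camera to world coordinates). Camera axes: x right, y down, z forward; pixel columns grow to the right and rows downward; lengths in mm; the calibration is good to about 2 mm. A picture is of the moment at which its call begins: read the wrist's pose just before it. camera_params takes no time and is no camera call; for the wrist camera it gives the pose at the moment of the call.
- finish_job(): hands the job in; it is judged then, once.
The state is a dict: "clock": time; "qpos": joint angles; "qd": joint speeds; "tau": joint torques, N m; "eef_pos": TCP position; "tool_rot": TCP orientation; "force": force on the tool from outside, world axes, zero at the start; "torque": the same for the moment, N m; "width": finger opening in mm; "gripper_force": force on a finger pad.
Only numpy, scipy, OpenCV 4.12 (cv2) and the standard library are available. Lean on these libraries where they do the work, as an engineer would, in place of code of your own. Each camera call takes 0.05 s, during which the arm holds its last target. There are 200 camera calls.

## Task

Take the pile of three cedar cigar boxes apart and set each box flat in the open carton base that was made for it: the long box in the longest carton, the small box in the shortest, the middle box in the remaining one. That last carton is longer than its box: fill the space left along its length with the two cedar packers that together fill it snugly, standing on edge across the carton beside the box and right down on its floor, without forcing them, and leave the third packer standing where it is. Do not tip over any box or packer.

Things in the scene. Friction and masses are not known exactly. Their poses are not given: they have to be found in the camera images.
- box_long: Plain cedar cigar box with a closed sliding lid: a rigid block of 66 mm (its x) by 200 mm (its y) by 34 mm high, dark sides and a pale lid. Origin: centre of its underside; z up, y along its length. It is the bottom one of the pile, which stands on a cork mat 3 mm thick. About 190 g.
- box_mid: Plain cedar cigar box with a closed sliding lid: a rigid block of 50 mm (its x) by 124 mm (its y) by 34 mm high, dark sides and a pale lid. Origin: centre of its underside; z up, y along its length. It lies on the long box. About 100 g.
- box_small: Plain cedar cigar box with a closed sliding lid: a rigid block of 38 mm (its x) by 80 mm (its y) by 30 mm high, dark sides and a pale lid. Origin: centre of its underside; z up, y along its length. It lies on top of the pile. About 50 g.
- packer_thin: Pale cedar packer, a plain block 60 mm long (its x), 12 mm thick (its y) and 36 mm high, standing on edge: the thinnest of the three. Origin: centre of its underside; z up. The three packers stand side by side, in any order and about 50 mm apart, in a shallow dark steel tray whose floor is 3 mm thick and whose rim is 10 mm high. 15 g.
- packer_medium: Pale cedar packer, a plain block 60 mm long (its x), 22 mm thick (its y) and 36 mm high, standing on edge: the middle one of the three. Origin: centre of its underside; z up. It stands in the same steel tray. About 26 g.
- packer_thick: Pale cedar packer, a plain block 60 mm long (its x), 30 mm thick (its y) and 36 mm high, standing on edge: the thickest of the three. Origin: centre of its underside; z up. It stands in the same steel tray. About 36 g.
- carton_long: Shallow open carton base of thick pale board, fixed to the bench: inside 82 mm (its x) by 216 mm (its y), walls 3 mm thick and 15 mm high, floor 3 mm thick. The longest and widest of the three, for the long box. Origin: centre of its underside on the bench; z up, y along its length. Both ends are alike.
- carton_mid: Shallow open carton base of thick pale board, fixed to the bench: inside 70 mm (its x) by 172 mm (its y), walls 3 mm thick and 15 mm high, floor 3 mm thick. The middle one of the three, for the middle box, which leaves 48 mm of its length to be filled. Origin: centre of its underside on the bench; z up, y along its length. Both ends are alike.
- carton_small: Shallow open carton base of thick pale board, fixed to the bench: inside 54 mm (its x) by 96 mm (its y), walls 3 mm thick and 15 mm high, floor 3 mm thick. The shortest of the three, for the small box. Origin: centre of its underside on the bench; z up, y along its length. Both ends are alike.
Things that resemble listed ones, but are neither listed nor needed, are in the scene too. What is shaped like the packer_thick but green or purple is not meant. What is shaped like the box_small but green is not meant.

How it is judged (in metres and radians):
At the end, for the whole second after the job is handed in: Each box lies flat on the floor of its own carton, the thin and thick packers upright on the floor of the middle box's carton (within 3 mm of the floor, tilt under 0.06 rad). The medium packer stands upright within 25 mm of its start. All at rest: under 20 mm/s and 0.2 rad/s (x of box_long in the frame of carton_long between -0.012 and 0.012 m and y of box_long in the frame of carton_long between -0.012 and 0.012 m and z of box_long in the frame of carton_long between 0 and 0.006 m and angle between each of box_long, box_small, box_mid, packer_thin, packer_thick, packer_medium's own z axis and vertical below 0.06 rad and x of box_small in the frame of carton_small between -0.012 and 0.012 m and y of box_small in the frame of carton_small between -0.012 and 0.012 m and z of box_small in the frame of carton_small between 0 and 0.006 m and x of box_mid in the frame of carton_mid between -0.014 and 0.014 m and y of box_mid in the frame of carton_mid between -0.028 and 0.028 m and z of box_mid in the frame of carton_mid between 0 and 0.006 m and x of packer_thin in the frame of carton_mid between -0.009 and 0.009 m and y of packer_thin in the frame of carton_mid between -0.086 and 0.086 m and z of packer_thin in the frame of carton_mid between 0 and 0.006 m and x of packer_thick in the frame of carton_mid between -0.009 and 0.009 m and y of packer_thick in the frame of carton_mid between -0.086 and 0.086 m and z of packer_thick in the frame of carton_mid between 0 and 0.006 m and distance of packer_medium from where it was at the start of the episode below 0.025 m and linear speed of each of box_long, box_mid, box_small, packer_thin, packer_medium, packer_thick below 0.02 m/s and angular speed of each of box_long, box_mid, box_small, packer_thin, packer_medium, packer_thick below 0.2 rad/s); the robot touches nothing.
It fails at once if a box or a packer is tipped over (more than 0.7 rad) (angle between any of box_long, box_mid, box_small, packer_thin, packer_medium, packer_thick's own z axis and vertical above 0.7 rad).
It fails at once if a packer is forced: it presses on the carton or on the middle box with more than 40 N (contact force between any of packer_thin, packer_medium, packer_thick and carton_mid above 40 N or contact force between any of packer_thin, packer_medium, packer_thick and box_mid above 40 N).
It also fails if it takes over 138 s, if anything falls off the work surface, if the arm or the gripper's body presses on something with over 40 N, if the wrist force passes 120 N, or if a joint passes its speed limit or range.

## Working session

There is one attempt and no reset: what is moved stays moved. The work goes in short steps, Python scripts to look and compute and a tool call to move; the robot and the scene stay as the last step left them, time stands still between calls to the robot, and variables do not carry over. Pictures are saved under pics/ and viewed, at most 14 in all, crops included, and the job is handed in when it is done.

Besides the shell and the picture viewer there is one more tool, called after "Call:" in YAML: its name, and indented under it one key for each argument. arm_command: Moves the arm, as the interface text tells. Its arguments: {"type":"object","properties":{"deltas":{"type":"array"}},"required":["deltas"]}

```bash
mkdir -p pics; ls; cat > h.py <<'E'
import numpy as np, cv2
from cell import *
def snap(n,f):
    p=camera_params(n); im,d=get_image(n); np.savez('pics/'+f+'.npz',im=im,d=d,K=p['camera_matrix'],E=p['extrinsics'])
    cv2.imwrite('pics/'+f+'.png',im[:,:,::-1]); return im,d
def load(f):
    z=np.load('pics/'+f+'.npz'); return z['im'],z['d'],z['K'],z['E']
def world(d,K,E):
    v,u=np.mgrid[:d.shape[0],:d.shape[1]]
    c=np.stack([(u-K[0,2])/K[0,0]*d,(v-K[1,2])/K[1,1]*d,d,np.ones_like(d)],-1)
    return (c@E.T)[...,:3]
E
python3 - <<'E'
from h import *
s=read_state(); print(s['clock'],s['eef_pos'],s['tool_rot'],s['width'])
for n in('top','scene'):
    im,d=snap(n,n+'0'); p=camera_params(n); print(n,np.round(p['camera_matrix'],1).tolist(),np.round(p['extrinsics'],3).tolist())
a=cv2.imread('pics/top0.png');cv2.imwrite('pics/v0.png',cv2.resize(a,(800,600),interpolation=cv2.INTER_CUBIC))
E
```

```text
pics
0.0 [243.16177383 602.11984398 230.3951075 ] [-3.13968608e+00  4.59461087e-05  2.75774370e+00] 85.64360467002436
top [[359.9, 0.0, 257.8], [0.0, 359.9, 191.0], [0.0, 0.0, 1.0]] [[-0.023, -0.997, 0.079, 371.778], [-0.999, 0.026, 0.035, -98.545], [-0.037, -0.078, -0.996, 979.513], [0.0, 0.0, 0.0, 1.0]]
scene [[491.1, 0.0, 257.2], [0.0, 491.1, 190.5], [0.0, 0.0, 1.0]] [[0.529, 0.515, -0.674, 1373.631], [0.848, -0.326, 0.417, -648.783], [-0.005, -0.793, -0.609, 906.954], [0.0, 0.0, 0.0, 1.0]]
```

View pics/v0.png

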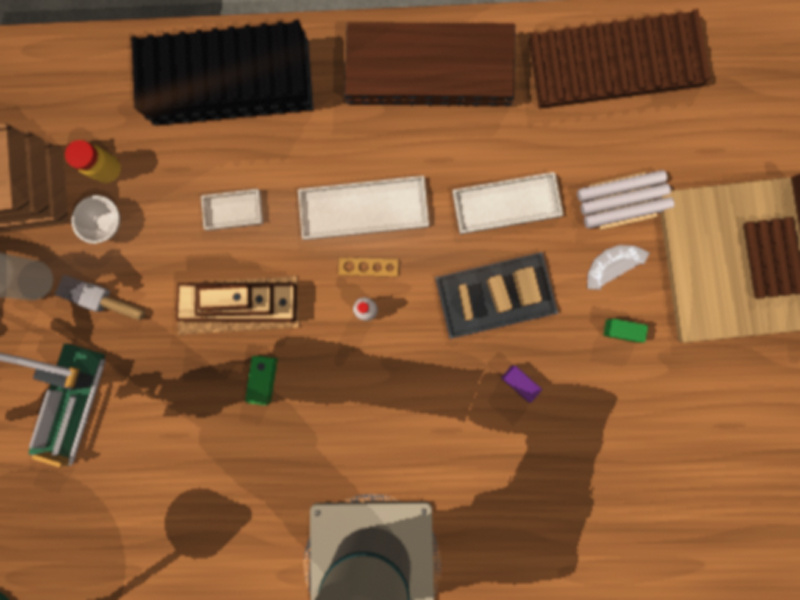

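View pics/scene0.png

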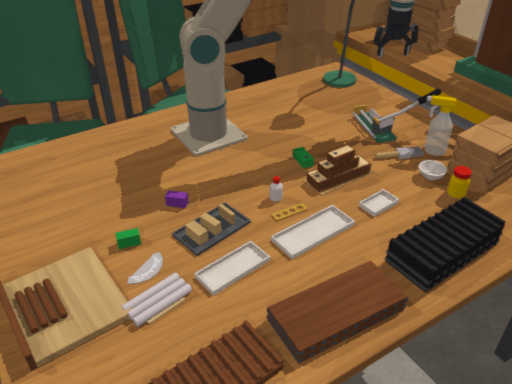

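The top view (800×600) shows the cartons at small (232,209), long (364,207) and mid (508,202). The pile is at (238,302). The tray is at (498,294), with the packers left to right: thin (466,301), medium (498,293), thick (528,286). 

The things that could be mistaken are the green blocks at (627,330) and (261,379) and the purple block at (521,383). All three are rejected by colour.

```bash
cat >> h.py <<'E'
def ray(px,K,E,z):
    px=np.atleast_2d(px); r=np.c_[(px[:,0]-K[0,2])/K[0,0],(px[:,1]-K[1,2])/K[1,1],np.ones(len(px))]@E[:3,:3].T
    t=(z-E[2,3])/r[:,2]; return E[:3,3]+r*t[:,None]
def rect(mask,K,E,z):
    "largest contours -> world rect (cx,cy,long,short,angle of the long side deg)"
    out=[]
    for c in cv2.findContours(mask.astype(np.uint8),cv2.RETR_EXTERNAL,cv2.CHAIN_APPROX_NONE)[0]:
        if cv2.contourArea(c)<40: continue
        w=ray(c[:,0].astype(float),K,E,z)[:,:2].astype(np.float32)
        (x,y),(a,b),t=cv2.minAreaRect(w)
        if a<b:a,b,t=b,a,t+90
        out.append((round(x,1),round(y,1),round(a,1),round(b,1),round((t+90)%180-90,1),c[:,0].mean(0).round().tolist()))
    return out
E
python3 - <<'E'
from h import *
im,d,K,E=load('top0'); W=world(d,K,E); Z=W[...,2]
hsv=cv2.cvtColor(im,cv2.COLOR_RGB2HSV)
print('bench z',np.median(Z[240:250,300:330]))
roi=np.zeros(Z.shape,bool); roi[105:160,120:365]=1
print('cartons');[print(r) for r in rect((hsv[...,1]<60)&(hsv[...,2]>120)&roi,K,E,15)]
for nm,(lo,hi),(r0,r1,c0,c1) in [('long',(30,47),(175,215,105,200)),('mid',(62,79),(175,215,105,200)),('small',(92,112),(175,215,105,200)),('packers',(28,50),(160,215,280,360))]:
    m=np.zeros(Z.shape,bool); m[r0:r1,c0:c1]=1
    m&=(Z>lo-(0 if nm=='packers' else 0))
    m&=Z<140
    print(nm,np.median(Z[m&(Z<hi)]));[print(' ',r) for r in rect(m,K,E,{'long':37,'mid':71,'small':101,'packers':39}[nm])]
np.set_printoptions(linewidth=250,suppress=True)
print(Z[190,108:200:2].round())
print(Z[188,285:355:2].round())
cv2.imwrite('pics/c1.png',cv2.resize(im[95:225,100:365,::-1],None,fx=3,fy=3,interpolation=cv2.INTER_CUBIC))
E
```

```text
bench z -0.27240732372769116
cartons
(614.4, 233.4, 96.7, 57.4, -85.1, [149.0, 134.0])
(609.8, 2.0, 217.6, 86.6, -85.8, [232.0, 133.0])
(609.8, -248.2, 177.0, 75.1, -81.9, [324.0, 130.0])
long 35.96729005730333
  (448.6, 222.9, 200.7, 64.2, 88.4, [150.0, 193.0])
mid 70.04300094878596
  (448.3, 215.5, 124.7, 50.1, 89.9, [148.0, 192.0])
small 100.17916665341494
  (450.1, 220.0, 81.5, 38.4, -87.9, [142.0, 191.0])
packers 37.87503134926192
  (437.9, -169.0, 58.9, 12.3, 9.5, [298.0, 193.0])
  (450.2, -225.7, 59.5, 23.1, 16.3, [319.0, 188.0])
  (461.3, -272.9, 59.5, 31.3, 12.6, [337.0, 183.0])
[ -5.  -2.  -2.  36.  35.  35.  35.  36.  70.  99. 100. 103. 100. 103. 101. 101. 102. 101. 103. 100.  98. 100. 102.  99. 102.  96.  77.  70.  72.  71.  68.  70.  66.  47.  36.  37.  38.  39.  35.  38.  17.  -2.  -2.   0.  -2.  -5.]
[ 3.  3.  3. -1.  4. 41. 41. 37.  3. -3. -2.  1.  4.  3. -1. 34. 43. 37. 37. 37.  6.  2.  2.  9. 34. 38. 37. 40. 38. 39.  2.  3. -0.  4.  7.]
```

View pics/c1.png

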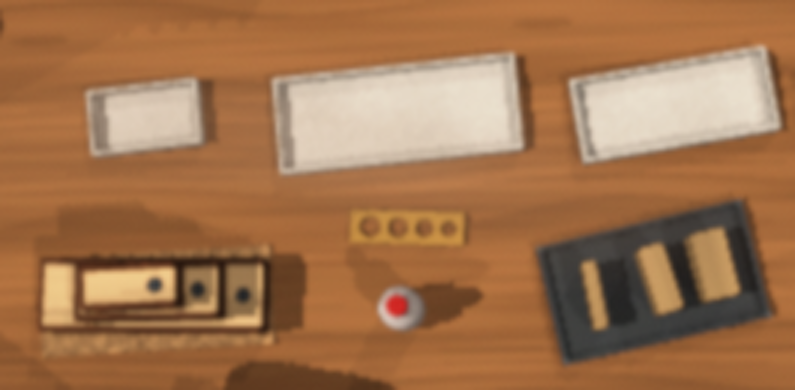

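The picture confirms the three pale packers in the dark tray, the stacked boxes and the three empty cartons. Next I'll measure where the open fingertips really end relative to the TCP.

```bash
python3 - <<'E'
from h import *
im,d,K,E=load('scene0'); W=world(d,K,E)
m=(abs(W[...,0]-243)<90)&(abs(W[...,1]-602)<90)&(W[...,2]>150)&(W[...,2]<330)&(d>0)
P=W[m]; print(len(P)); 
for z in range(200,320,6):
    q=P[(P[:,2]>=z)&(P[:,2]<z+6)]
    if len(q): print(z,len(q),np.percentile(q,[5,95],axis=0).round()[:,:2].tolist())
# carton wall heights from top view
im,d,K,E=load('top0'); Z=world(d,K,E)[...,2]
print([Z[133-2:133+3,c].mean().round(1) for c in range(186,200)], [np.percentile(Z[r,200:265],50).round(1) for r in range(110,158)])
E
```

```text
527
242 9 [[229.0, 552.0], [269.0, 648.0]]
248 16 [[230.0, 553.0], [271.0, 649.0]]
254 16 [[216.0, 545.0], [270.0, 650.0]]
260 19 [[227.0, 548.0], [272.0, 644.0]]
266 22 [[221.0, 546.0], [272.0, 648.0]]
272 19 [[225.0, 549.0], [272.0, 651.0]]
278 21 [[223.0, 545.0], [272.0, 647.0]]
284 27 [[228.0, 546.0], [274.0, 663.0]]
290 37 [[215.0, 531.0], [280.0, 659.0]]
296 60 [[213.0, 532.0], [279.0, 663.0]]
302 55 [[211.0, 530.0], [276.0, 661.0]]
308 67 [[214.0, 535.0], [277.0, 662.0]]
314 62 [[217.0, 534.0], [274.0, 655.0]]
[np.float64(-0.7), np.float64(-1.0), np.float64(-1.1), np.float64(-1.4), np.float64(0.2), np.float64(201.5), np.float64(15.0), np.float64(3.4), np.float64(1.6), np.float64(1.9), np.float64(3.4), np.float64(2.7), np.float64(2.3), np.float64(0.4)] [np.float64(-1.6), np.float64(-0.9), np.float64(-0.7), np.float64(-1.0), np.float64(-0.8), np.float64(-0.1), np.float64(0.9), np.float64(1.4), np.float64(1.9), np.float64(2.1), np.float64(2.8), np.float64(3.1), np.float64(2.0), np.float64(2.4), np.float64(2.5), np.float64(1.9), np.float64(2.3), np.float64(2.3), np.float64(1.8), np.float64(1.9), np.float64(1.5), np.float64(2.0), np.float64(1.7), np.float64(2.0), np.float64(1.9), np.float64(1.5), np.float64(1.6), np.float64(1.7), np.float64(1.6), np.float64(1.9), np.float64(2.1), np.float64(1.7), np.float64(2.7), np.float64(1.5), np.float64(2.2), np.float64(1.7), np.float64(2.8), np.float64(1.8), np.float64(1.8), np.float64(1.0), np.float64(1.3), np.float64(-0.2), np.float64(-0.1), np.float64(-0.9), np.float64(-0.7), np.float64(-1.0), np.float64(-1.1), np.float64(-0.7)]
```

Call:
arm_command:
  deltas:
    - {"dx": 0.207, "dy": -0.383, "dz": 0, "yaw": -66, "jaw": 1}
    - {"dx": 0.207, "dy": -0.383, "dz": 0, "yaw": -66, "jaw": 1}
    - {"dx": 0.207, "dy": -0.383, "dz": 0, "yaw": -66, "jaw": 1}
    - {"dx": 0.207, "dy": -0.383, "dz": 0, "yaw": -66, "jaw": 1}
    - {"dx": 0.207, "dy": -0.383, "dz": 0, "yaw": -66, "jaw": 1}
    - {"dx": 0.207, "dy": -0.383, "dz": 0, "yaw": -66, "jaw": 1}
    - {"dx": 0.207, "dy": -0.383, "dz": 0, "yaw": -66, "jaw": 1}
    - {"dx": 0.207, "dy": -0.383, "dz": 0, "yaw": -66, "jaw": 1}
    - {"dx": 0.207, "dy": -0.383, "dz": 0, "yaw": -66, "jaw": 1}
    - {"dx": 0.207, "dy": -0.383, "dz": 0, "yaw": -66, "jaw": 1}
    - {"dx": 0.207, "dy": -0.383, "dz": 0, "yaw": -66, "jaw": 1}
    - {"dx": 0.207, "dy": -0.383, "dz": 0, "yaw": -66, "jaw": 1}
    - {"dx": 0.207, "dy": -0.383, "dz": 0, "yaw": -66, "jaw": 1}
    - {"dx": 0.207, "dy": -0.383, "dz": 0, "yaw": -66, "jaw": 1}
    - {"dx": 0.207, "dy": -0.383, "dz": 0, "yaw": -66, "jaw": 1}

```text
clock: 1.6
eef_pos: [450.0, 220.5, 231.3]
tool_rot: [-3.141, -0.0, 1.607]
force: [0.1, 0.2, -0.7]
width: 85.3
gripper_force: 0.0
```

```bash
python3 - <<'E'
from h import *
s=read_state(); print(s['clock'],s['eef_pos'],s['tool_rot'],s['force'])
im,d=snap('wrist','w1'); im,d,K,E=load('w1'); print(E.round(2).tolist()); W=world(d,K,E);Z=W[...,2]
for nm,lo,z in (('small',93,101),('mid',60,71),('long',28,37)):
    m=(Z>lo)&(Z<115)&(d>0); print(nm,[r for r in rect(m,K,E,z) if r[2]>40])
E
```

```text
1.6 [449.98063527 220.50466105 231.25294395] [-3.14142107e+00 -1.27455572e-04  1.60745629e+00] [ 0.14407957  0.24426569 -0.65203892]
[[1.0, 0.03, 0.01, 448.19], [0.04, -0.95, -0.31, 299.85], [0.0, 0.31, -0.95, 374.19], [0.0, 0.0, 0.0, 1.0]]
small [(452.6, 221.3, 81.2, 38.0, -88.5, [255.0, 183.0])]
mid [(450.8, 216.3, 125.3, 49.8, 89.8, [253.0, 177.0])]
long [(432.9, -6.5, 64.7, 36.6, -89.8, [233.0, 338.0]), (319.2, 186.2, 78.4, 37.7, -9.2, [134.0, 195.0]), (450.1, 223.2, 200.5, 65.8, 88.3, [253.0, 157.0])]
```

View pics/w1.png

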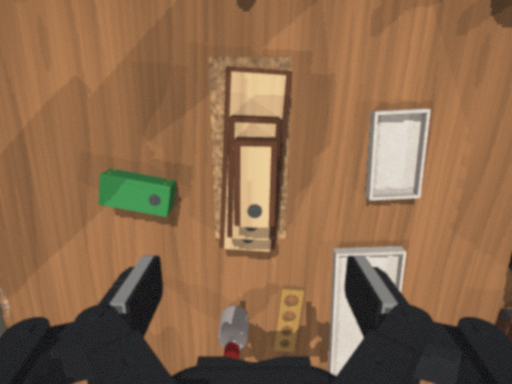

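The wrist view shows the pile at (255,160), small carton at (398,155) and the green decoy at (137,193). It agrees with the top view to within 2 mm, so I'll grasp the small box.

Call:
arm_command:
  deltas:
    - {"dx": 0.001, "dy": 0.001, "dz": -0.05, "yaw": 0, "jaw": 1}
    - {"dx": 0.001, "dy": 0.001, "dz": -0.095, "yaw": 0, "jaw": 1}
    - {"dx": 0.001, "dy": 0.001, "dz": -0.125, "yaw": 0, "jaw": 1}
    - {"dx": 0.001, "dy": 0.001, "dz": -0.145, "yaw": 0, "jaw": 1}
    - {"dx": 0.001, "dy": 0.001, "dz": -0.145, "yaw": 0, "jaw": 1}
    - {"dx": 0.001, "dy": 0.001, "dz": -0.145, "yaw": 0, "jaw": 0.7}
    - {"dx": 0.001, "dy": 0.001, "dz": -0.145, "yaw": 0, "jaw": 0.5}
    - {"dx": 0.001, "dy": 0.001, "dz": -0.145, "yaw": 0, "jaw": 0.3}
    - {"dx": 0.001, "dy": 0.001, "dz": -0.145, "yaw": 0, "jaw": 0.2}
    - {"dx": 0.001, "dy": 0.001, "dz": -0.145, "yaw": 0, "jaw": 0.2}
    - {"dx": 0.001, "dy": 0.001, "dz": -0.145, "yaw": 0, "jaw": 0.2}
    - {"dx": 0.001, "dy": 0.001, "dz": -0.145, "yaw": 0, "jaw": 0.2}

```text
clock: 2.85
eef_pos: [452.3, 221.3, 87.8]
tool_rot: [3.139, -0.002, 1.606]
force: [-0.7, 0.5, 6.5]
width: 36.3
gripper_force: 60.2
```

```bash
python3 - <<'E'
from h import *
im,d,K,E=load('w1'); hsv=cv2.cvtColor(im,cv2.COLOR_RGB2HSV); m=(hsv[...,1]<60)&(hsv[...,2]>90)
m[:,:360]=0;m[205:]=0
print(rect(m,K,E,15))
E
```

```text
[(614.4, 237.0, 104.3, 64.9, -85.1, [397.0, 153.0])]
```

Call:
arm_command:
  deltas:
    - {"dx": 0, "dy": 0, "dz": 0.03, "yaw": 0, "jaw": 0.2}
    - {"dx": 0, "dy": 0, "dz": 0.07, "yaw": 0, "jaw": 0.2}
    - {"dx": 0.04, "dy": 0.004, "dz": 0.07, "yaw": 1, "jaw": 0.2}
    - {"dx": 0.08, "dy": 0.008, "dz": 0.06, "yaw": 2, "jaw": 0.2}
    - {"dx": 0.12, "dy": 0.012, "dz": 0.04, "yaw": 3, "jaw": 0.2}
    - {"dx": 0.163, "dy": 0.0145, "dz": 0.01, "yaw": 3, "jaw": 0.2}
    - {"dx": 0.163, "dy": 0.0145, "dz": -0.02, "yaw": 3, "jaw": 0.2}
    - {"dx": 0.163, "dy": 0.0145, "dz": -0.035, "yaw": 3, "jaw": 0.2}
    - {"dx": 0.163, "dy": 0.0145, "dz": -0.05, "yaw": 3, "jaw": 0.2}
    - {"dx": 0.163, "dy": 0.0145, "dz": -0.06, "yaw": 3, "jaw": 0.2}
    - {"dx": 0.163, "dy": 0.0145, "dz": -0.066, "yaw": 3, "jaw": 0.2}
    - {"dx": 0.163, "dy": 0.0145, "dz": -0.067, "yaw": 3, "jaw": 0.2}
    - {"dx": 0.163, "dy": 0.0145, "dz": -0.067, "yaw": 3, "jaw": 0.2}

```text
clock: 4.15
eef_pos: [614.7, 235.6, 20.1]
tool_rot: [3.14, -0.0, 1.659]
force: [-0.4, 0.3, 1.4]
width: 36.7
gripper_force: 60.6
```

Call:
arm_command:
  deltas:
    - {"dx": 0, "dy": 0, "dz": 0, "yaw": 0, "jaw": 0.6}
    - {"dx": 0, "dy": 0, "dz": 0, "yaw": 0, "jaw": 0.7}
    - {"dx": 0, "dy": 0, "dz": 0, "yaw": 0, "jaw": 0.7}
    - {"dx": 0, "dy": 0, "dz": 0, "yaw": 0, "jaw": 0.7}
    - {"dx": 0, "dy": 0, "dz": 0.03, "yaw": 0, "jaw": 1}
    - {"dx": 0, "dy": 0, "dz": 0.08, "yaw": 0, "jaw": 1}
    - {"dx": -0.04, "dy": -0.005, "dz": 0.12, "yaw": -2, "jaw": 1}
    - {"dx": -0.09, "dy": -0.01, "dz": 0.15, "yaw": -5, "jaw": 1}
    - {"dx": -0.13, "dy": -0.015, "dz": 0.17, "yaw": -5, "jaw": 1}
    - {"dx": -0.165, "dy": -0.019, "dz": 0.18, "yaw": -5, "jaw": 1}
    - {"dx": -0.165, "dy": -0.019, "dz": 0.18, "yaw": -5, "jaw": 1}
    - {"dx": -0.165, "dy": -0.019, "dz": 0.18, "yaw": -5, "jaw": 1}
    - {"dx": -0.165, "dy": -0.019, "dz": 0.18, "yaw": -5, "jaw": 1}

```text
clock: 5.45
eef_pos: [450.7, 216.6, 199.4]
tool_rot: [3.14, -0.0, 1.571]
force: [-0.0, 0.0, 0.4]
width: 85.3
gripper_force: 0.0
```

```bash
python3 - <<'E'
from h import *
s=read_state(); print(s['clock'],s['eef_pos'],s['tool_rot'],s['force'])
snap('wrist','w2'); im,d,K,E=load('w2'); W=world(d,K,E);Z=W[...,2]
for nm,lo,hi,z in (('mid',60,90,71),('long',28,90,37),('small',25,50,33)):
    m=(Z>lo)&(Z<hi)&(d>0); print(nm,[r for r in rect(m,K,E,z) if r[2]>40])
E
```

```text
5.45 [450.67508456 216.55254641 199.38515857] [ 3.14001053e+00 -3.48838954e-04  1.57086287e+00] [-0.0457266   0.03342177  0.40568589]
mid [(450.8, 216.2, 125.0, 49.8, 89.8, [252.0, 181.0])]
long [(319.8, 186.5, 78.1, 38.1, -9.3, [123.0, 205.0]), (612.2, 236.1, 79.9, 40.1, -85.9, [418.0, 155.0]), (450.0, 223.1, 200.5, 65.8, 88.3, [251.0, 158.0])]
small [(434.2, 5.1, 41.4, 38.9, 79.2, [238.0, 346.0]), (318.5, 185.4, 79.9, 39.3, -9.2, [124.0, 205.0]), (613.8, 235.5, 81.2, 41.7, -86.0, [418.0, 155.0]), (450.0, 222.2, 203.2, 66.6, 88.3, [251.0, 158.0])]
```

View pics/w2.png

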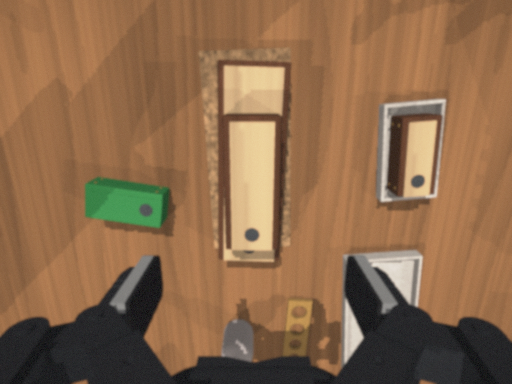

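The small box lies in its carton at (418,155). The mid box is at (252,181), so I'll grasp it next.

Call:
arm_command:
  deltas:
    - {"dx": 0.001, "dy": 0, "dz": -0.05, "yaw": 0, "jaw": 1}
    - {"dx": 0.001, "dy": 0, "dz": -0.095, "yaw": 0, "jaw": 1}
    - {"dx": 0.001, "dy": 0, "dz": -0.13, "yaw": 0, "jaw": 1}
    - {"dx": 0.001, "dy": 0, "dz": -0.149, "yaw": 0, "jaw": 1}
    - {"dx": 0.001, "dy": 0, "dz": -0.149, "yaw": 0, "jaw": 1}
    - {"dx": 0.001, "dy": 0, "dz": -0.149, "yaw": 0, "jaw": 0.7}
    - {"dx": 0.001, "dy": 0, "dz": -0.149, "yaw": 0, "jaw": 0.5}
    - {"dx": 0.001, "dy": 0, "dz": -0.149, "yaw": 0, "jaw": 0.3}
    - {"dx": 0.001, "dy": 0, "dz": -0.149, "yaw": 0, "jaw": 0.3}
    - {"dx": 0.001, "dy": 0, "dz": -0.149, "yaw": 0, "jaw": 0.3}
    - {"dx": 0.001, "dy": 0, "dz": -0.149, "yaw": 0, "jaw": 0.3}
    - {"dx": 0.001, "dy": 0, "dz": -0.149, "yaw": 0, "jaw": 0.3}

```text
clock: 6.7
eef_pos: [451.4, 216.6, 51.7]
tool_rot: [3.139, -0.001, 1.571]
force: [-0.0, -0.3, 6.7]
width: 48.7
gripper_force: 63.2
```

Call:
arm_command:
  deltas:
    - {"dx": 0, "dy": 0, "dz": 0.03, "yaw": 0, "jaw": 0.3}
    - {"dx": 0, "dy": 0, "dz": 0.07, "yaw": 0, "jaw": 0.3}
    - {"dx": 0, "dy": 0, "dz": 0.11, "yaw": 0, "jaw": 0.3}
    - {"dx": 0.01, "dy": -0.04, "dz": 0.13, "yaw": 1, "jaw": 0.3}
    - {"dx": 0.02, "dy": -0.08, "dz": 0.15, "yaw": 2, "jaw": 0.3}
    - {"dx": 0.03, "dy": -0.125, "dz": 0.15, "yaw": 3, "jaw": 0.3}
    - {"dx": 0.045, "dy": -0.17, "dz": 0.15, "yaw": 4, "jaw": 0.3}
    - {"dx": 0.06, "dy": -0.215, "dz": 0.15, "yaw": 5, "jaw": 0.3}
    - {"dx": 0.07, "dy": -0.26, "dz": 0.15, "yaw": 6, "jaw": 0.3}
    - {"dx": 0.085, "dy": -0.305, "dz": 0.15, "yaw": 7, "jaw": 0.3}
    - {"dx": 0.1, "dy": -0.35, "dz": 0.15, "yaw": 8, "jaw": 0.3}
    - {"dx": 0.11, "dy": -0.395, "dz": 0.15, "yaw": 8, "jaw": 0.3}
    - {"dx": 0.12, "dy": -0.44, "dz": 0.15, "yaw": 8, "jaw": 0.3}
    - {"dx": 0.13, "dy": -0.48, "dz": 0.15, "yaw": 8, "jaw": 0.3}
    - {"dx": 0.14, "dy": -0.52, "dz": 0.15, "yaw": 8, "jaw": 0.3}
    - {"dx": 0.15, "dy": -0.546, "dz": 0.15, "yaw": 8, "jaw": 0.3}
    - {"dx": 0.15, "dy": -0.546, "dz": 0.15, "yaw": 8, "jaw": 0.3}
    - {"dx": 0.15, "dy": -0.546, "dz": 0.15, "yaw": 8, "jaw": 0.3}

```text
clock: 8.5
eef_pos: [599.9, -329.7, 200.1]
tool_rot: [-3.141, -0.001, 1.71]
force: [0.4, 0.7, -1.0]
width: 49.0
gripper_force: 62.7
```

```bash
python3 - <<'E'
from h import *
s=read_state(); print(s['clock'],s['eef_pos'],s['tool_rot'],s['force'])
snap('wrist','w3'); im,d,K,E=load('w3'); W=world(d,K,E);Z=W[...,2]
hsv=cv2.cvtColor(im,cv2.COLOR_RGB2HSV); m=(hsv[...,1]<60)&(hsv[...,2]>90)
print([r for r in rect(m,K,E,15) if r[2]>90])
# interior floor corners: pixels with floor depth, white
m2=m&(abs(Z-3)<4); m2=cv2.morphologyEx(m2.astype(np.uint8),cv2.MORPH_OPEN,np.ones((5,5)))
print([r for r in rect(m2,K,E,3) if r[2]>90])
m=(Z>28)&(Z<60)&(d>0); print([r for r in rect(m,K,E,39) if 50<r[2]<70])
E
```

```text
8.5 [ 599.92903166 -329.65216348  200.14329916] [-3.14122354e+00 -8.96709561e-04  1.70969707e+00] [ 0.40067339  0.74528602 -0.9740048 ]
[(514.7, -427.5, 134.8, 60.9, -61.4, [164.0, 247.0]), (609.4, -229.4, 123.2, 76.8, -82.0, [277.0, 65.0])]
[(500.1, -422.4, 107.2, 52.4, -60.7, [154.0, 234.0]), (609.4, -226.0, 122.6, 70.7, -81.8, [276.0, 64.0])]
[(390.4, -432.4, 63.9, 32.7, 77.4, [43.0, 243.0]), (466.2, -274.5, 62.9, 29.8, 12.2, [116.0, 100.0]), (455.3, -228.1, 62.9, 23.6, 16.3, [104.0, 43.0])]
```

View pics/w3.png

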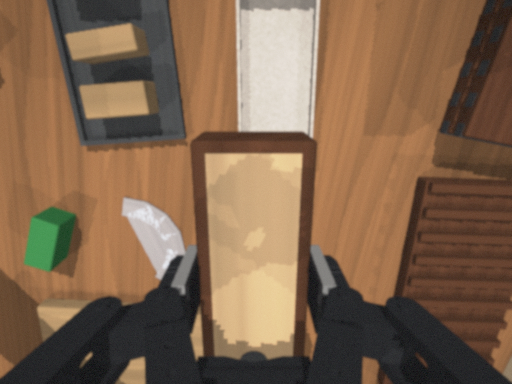

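The held box hides the near end of carton_mid, whose strip is at (277,65). I'll rise to see all of it.

Call:
arm_command:
  deltas:
    - {"dx": 0, "dy": -0.005, "dz": 0.045, "yaw": 0, "jaw": 0.3}
    - {"dx": 0, "dy": -0.01, "dz": 0.09, "yaw": 0, "jaw": 0.3}
    - {"dx": 0, "dy": -0.012, "dz": 0.135, "yaw": 0, "jaw": 0.3}
    - {"dx": 0, "dy": -0.015, "dz": 0.18, "yaw": 0, "jaw": 0.3}
    - {"dx": 0, "dy": -0.015, "dz": 0.2, "yaw": 0, "jaw": 0.3}
    - {"dx": 0, "dy": -0.015, "dz": 0.2, "yaw": 0, "jaw": 0.3}
    - {"dx": 0, "dy": -0.015, "dz": 0.2, "yaw": 0, "jaw": 0.3}
    - {"dx": 0, "dy": -0.015, "dz": 0.2, "yaw": 0, "jaw": 0.3}

```text
clock: 9.35
eef_pos: [599.9, -343.1, 398.3]
tool_rot: [-3.139, -0.003, 1.712]
force: [0.0, -1.1, -1.4]
width: 48.8
gripper_force: 62.8
```

```bash
python3 - <<'E'
from h import *
s=read_state(); print(s['clock'],s['eef_pos'],s['tool_rot'],s['force'])
snap('wrist','w4'); im,d,K,E=load('w4'); W=world(d,K,E);Z=W[...,2]
hsv=cv2.cvtColor(im,cv2.COLOR_RGB2HSV); m=(hsv[...,1]<60)&(hsv[...,2]>90)
print([r for r in rect(m,K,E,15) if r[2]>90])
m2=m&(abs(Z-3)<4); m2=cv2.morphologyEx(m2.astype(np.uint8),cv2.MORPH_OPEN,np.ones((3,3)))
print([r for r in rect(m2,K,E,3) if r[2]>90])
m=(Z>34)&(Z<60)&(d>0); print([r for r in rect(m,K,E,39) if 50<r[2]<70])
E
```

```text
9.35 [ 599.89542833 -343.12376815  398.2886467 ] [-3.13896361e+00 -2.98266051e-03  1.71175975e+00] [ 0.00510967 -1.10195871 -1.42416632]
[(190.7, -833.6, 107.1, 99.0, 84.3, [18.0, 344.0]), (763.5, -556.5, 108.8, 30.3, -64.6, [322.0, 269.0]), (502.7, -593.7, 110.1, 29.8, 80.8, [185.0, 269.0]), (488.2, -430.0, 104.8, 40.7, -80.2, [185.0, 182.0]), (469.9, -309.2, 109.0, 30.0, 1.6, [173.0, 113.0]), (1001.9, -407.7, 484.0, 57.8, -89.6, [477.0, 196.0]), (611.1, -240.4, 160.8, 76.8, -81.9, [270.0, 76.0])]
[(484.3, -434.0, 106.3, 40.3, -81.8, [184.0, 182.0]), (611.9, -241.7, 157.7, 70.4, -81.7, [269.0, 79.0])]
[(387.8, -434.9, 59.9, 29.7, 77.9, [118.0, 183.0]), (465.1, -275.0, 60.4, 29.9, 12.3, [171.0, 89.0]), (453.8, -227.9, 60.4, 22.4, 16.7, [165.0, 54.0]), (304.1, -259.3, 59.7, 29.9, 46.7, [63.0, 61.0]), (441.1, -171.2, 59.8, 13.1, 9.5, [158.0, 9.0])]
```

View pics/w4.png

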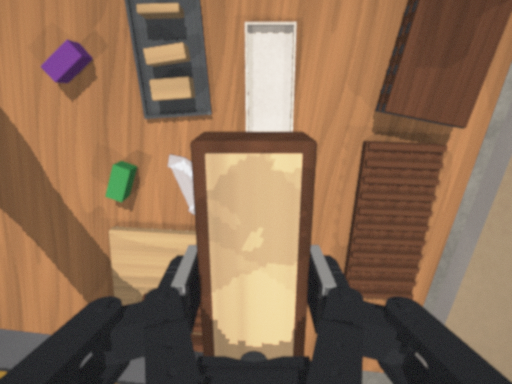

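```bash
python3 - <<'E'
from h import *
im,d,K,E=load('w4'); print(K.round(1).tolist(),E.round(2).tolist()); W=world(d,K,E);Z=W[...,2]
m=(Z>405)&(Z<435)&(d>0); print(np.median(Z[m]))
m[:150]=0;m[240:]=0; ztop=np.median(Z[m])
yaw=np.radians(98); lat=np.array([np.sin(yaw),-np.cos(yaw)])
for r in (160,190,220):
    c=np.where(m[r])[0]; p=ray([[c[0]-.5,r],[c[-1]+.5,r]],K,E,ztop)[:,:2]; print(c[0],c[-1],(p-[600.4,-344.8])@lat)
E
```

```text
[[317.0, 0.0, 253.3], [0.0, 317.0, 196.1], [0.0, 0.0, 1.0]] [[0.99, 0.13, 0.04, 590.29], [0.14, -0.94, -0.3, -264.84], [-0.0, 0.31, -0.95, 541.41], [0.0, 0.0, 0.0, 1.0]]
418.25832803979586
191 316 [-23.84366674  25.7458887 ]
193 314 [-23.76228602  25.70715197]
195 312 [-23.67582221  25.66599553]
```

Call:
arm_command:
  deltas:
    - {"dx": 0.002, "dy": 0.03, "dz": -0.04, "yaw": 0, "jaw": 0.3}
    - {"dx": 0.004, "dy": 0.06, "dz": -0.08, "yaw": 0, "jaw": 0.3}
    - {"dx": 0.006, "dy": 0.09, "dz": -0.12, "yaw": 0, "jaw": 0.3}
    - {"dx": 0.008, "dy": 0.115, "dz": -0.16, "yaw": 0, "jaw": 0.3}
    - {"dx": 0.008, "dy": 0.115, "dz": -0.2, "yaw": 0, "jaw": 0.3}
    - {"dx": 0.008, "dy": 0.115, "dz": -0.24, "yaw": 0, "jaw": 0.3}
    - {"dx": 0.008, "dy": 0.115, "dz": -0.28, "yaw": 0, "jaw": 0.3}
    - {"dx": 0.008, "dy": 0.115, "dz": -0.32, "yaw": 0, "jaw": 0.3}
    - {"dx": 0.008, "dy": 0.115, "dz": -0.345, "yaw": 0, "jaw": 0.3}
    - {"dx": 0.008, "dy": 0.115, "dz": -0.36, "yaw": 0, "jaw": 0.3}
    - {"dx": 0.008, "dy": 0.115, "dz": -0.37, "yaw": 0, "jaw": 0.3}
    - {"dx": 0.008, "dy": 0.115, "dz": -0.378, "yaw": 0, "jaw": 0.3}
    - {"dx": 0.008, "dy": 0.115, "dz": -0.383, "yaw": 0, "jaw": 0.3}
    - {"dx": 0.008, "dy": 0.115, "dz": -0.383, "yaw": 0, "jaw": 0.3}
    - {"dx": 0.008, "dy": 0.115, "dz": -0.383, "yaw": 0, "jaw": 0.3}

```text
clock: 10.9
eef_pos: [609.1, -230.1, 18.3]
tool_rot: [3.14, 0.001, 1.711]
force: [0.1, -0.9, -1.1]
width: 48.8
gripper_force: 62.8
```

Call:
arm_command:
  deltas:
    - {"dx": 0, "dy": 0, "dz": -0.001, "yaw": 0, "jaw": 0.4}
    - {"dx": 0, "dy": 0, "dz": -0.001, "yaw": 0, "jaw": 0.8}
    - {"dx": 0, "dy": 0, "dz": 0, "yaw": 0, "jaw": 0.8}
    - {"dx": 0, "dy": 0, "dz": 0, "yaw": 0, "jaw": 0.8}
    - {"dx": 0, "dy": 0, "dz": 0.03, "yaw": 0, "jaw": 0.9}
    - {"dx": 0, "dy": 0, "dz": 0.07, "yaw": 0, "jaw": 1}
    - {"dx": 0, "dy": -0.03, "dz": 0.11, "yaw": 0, "jaw": 1}
    - {"dx": 0, "dy": -0.06, "dz": 0.15, "yaw": 0, "jaw": 1}
    - {"dx": 0, "dy": -0.08, "dz": 0.18, "yaw": 0, "jaw": 1}
    - {"dx": 0, "dy": -0.1, "dz": 0.2, "yaw": 0, "jaw": 1}
    - {"dx": 0, "dy": -0.1, "dz": 0.2, "yaw": 0, "jaw": 1}
    - {"dx": 0, "dy": -0.1, "dz": 0.2, "yaw": 0, "jaw": 1}

```text
clock: 12.1
eef_pos: [608.0, -329.3, 216.8]
tool_rot: [-3.141, -0.001, 1.71]
force: [-0.5, 1.3, -0.8]
width: 85.6
gripper_force: 0.0
```

```bash
cat >> h.py <<'E'
def midview(f):
    "carton_mid and its contents in wrist view"
    snap('wrist',f); im,d,K,E=load(f); W=world(d,K,E);Z=W[...,2]
    hsv=cv2.cvtColor(im,cv2.COLOR_RGB2HSV); m=(hsv[...,1]<60)&(hsv[...,2]>90)
    print('white',[r for r in rect(m,K,E,15) if r[2]>20 and 560<r[0]<660])
    h=(Z>27)&(Z<60)&(d>0); R=[r for r in rect(h,K,E,38) if r[2]<150]; [print(' ',r) for r in R]
    # profile along carton axis through centre
    c=np.array([611.3,-248.7]); a=np.radians(98.1); D=np.array([np.cos(a),np.sin(a)]); N=np.array([D[1],-D[0]])
    P=W[...,:2]-c; t=P@D; n=P@N; s=(abs(n)<8)&(abs(t)<100)
    print('profile',[(k,int(np.median(Z[s&(t>=k)&(t<k+3)]))) for k in range(-99,99,3) if (s&(t>=k)&(t<k+3)).any()])
E
python3 - <<'E'
from h import *
s=read_state(); print(s['clock'],s['eef_pos']); midview('w5')
E
```

```text
12.1 [ 608.0265184  -329.2662705   216.80562872]
white [(611.6, -451.9, 160.0, 70.0, -78.8, [241.0, 261.0]), (612.6, -251.1, 173.9, 76.6, -81.9, [267.0, 89.0])]
  (878.3, -469.2, 82.0, 11.7, 6.4, [458.0, 314.0])
  (858.3, -444.3, 117.5, 11.6, 6.1, [448.0, 295.0])
  (851.7, -417.3, 124.8, 11.4, 5.7, [449.0, 275.0])
  (848.9, -390.2, 124.7, 11.2, 5.7, [455.0, 254.0])
  (843.3, -363.5, 120.5, 10.7, 5.7, [458.0, 232.0])
  (390.2, -433.2, 64.1, 33.7, 77.7, [45.0, 236.0])
  (837.1, -336.8, 111.7, 10.4, 5.7, [461.0, 209.0])
  (830.3, -310.2, 104.1, 9.8, 5.7, [463.0, 184.0])
  (466.1, -274.5, 63.7, 29.9, 12.2, [115.0, 99.0])
  (455.0, -227.9, 63.4, 23.6, 16.3, [103.0, 45.0])
  (827.0, -203.3, 123.6, 82.7, 87.1, [484.0, 79.0])
  (610.3, -230.8, 121.7, 50.1, -82.0, [269.0, 68.0])
profile [(-99, 0), (-96, 0), (-93, 1), (-90, 15), (-87, 5), (-84, 3), (-81, 3), (-78, 3), (-75, 3), (-72, 292), (-69, 297), (-66, 4), (-63, 303), (-60, 3), (-57, 3), (-54, 3), (-51, 3), (-45, 37), (-42, 38), (-39, 37), (-36, 38), (-33, 38), (-30, 38), (-27, 38), (-24, 38), (-21, 38), (-18, 37), (-15, 38), (-12, 38), (-9, 38), (-6, 38), (-3, 37), (0, 38), (3, 38), (6, 37), (9, 37), (12, 38), (15, 37), (18, 38), (21, 38), (24, 37), (27, 37), (30, 37), (33, 37), (36, 38), (39, 38), (42, 37), (45, 38), (48, 38), (51, 38), (54, 37), (57, 38), (60, 38), (63, 38), (66, 37), (69, 38), (72, 38), (75, 37), (78, 37)]
```

View pics/w5.png

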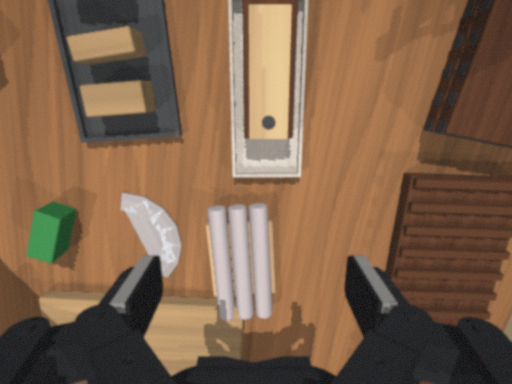

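The mid box is flat in its carton, with its near end at about (268,138) and a 43.6 mm gap. I'll push it about 3.5 mm further with the closed fingers.

Call:
arm_command:
  deltas:
    - {"dx": 0.012, "dy": 0.0185, "dz": -0.04, "yaw": 0, "jaw": 0}
    - {"dx": 0.012, "dy": 0.0185, "dz": -0.08, "yaw": 0, "jaw": 0}
    - {"dx": 0.012, "dy": 0.0185, "dz": -0.11, "yaw": 0, "jaw": 0}
    - {"dx": 0.012, "dy": 0.0185, "dz": -0.12, "yaw": 0, "jaw": 0}
    - {"dx": 0.012, "dy": 0.0185, "dz": -0.12, "yaw": 0, "jaw": 0}
    - {"dx": 0.012, "dy": 0.0185, "dz": -0.12, "yaw": 0, "jaw": 0}
    - {"dx": 0.012, "dy": 0.0185, "dz": -0.12, "yaw": 0, "jaw": 0}
    - {"dx": 0.012, "dy": 0.0185, "dz": -0.12, "yaw": 0, "jaw": 0}
    - {"dx": 0.012, "dy": 0.0185, "dz": -0.15, "yaw": 0, "jaw": 0}
    - {"dx": 0.012, "dy": 0.0185, "dz": -0.175, "yaw": 0, "jaw": 0}
    - {"dx": 0.012, "dy": 0.0185, "dz": -0.195, "yaw": 0, "jaw": 0}
    - {"dx": 0.012, "dy": 0.0185, "dz": -0.203, "yaw": 0, "jaw": 0}
    - {"dx": 0.012, "dy": 0.0205, "dz": -0.203, "yaw": 0, "jaw": 0}
    - {"dx": 0.0115, "dy": 0.023, "dz": -0.203, "yaw": 0, "jaw": 0}
    - {"dx": 0.011, "dy": 0.026, "dz": -0.203, "yaw": 0, "jaw": 0}
    - {"dx": 0.011, "dy": 0.0275, "dz": -0.203, "yaw": 0, "jaw": 0}
    - {"dx": 0.0105, "dy": 0.029, "dz": -0.203, "yaw": 0, "jaw": 0}
    - {"dx": 0.0105, "dy": 0.03, "dz": -0.203, "yaw": 0, "jaw": 0}
    - {"dx": 0.0105, "dy": 0.03, "dz": -0.203, "yaw": 0, "jaw": 0}

```text
clock: 14.05
eef_pos: [619.1, -300.0, 14.7]
tool_rot: [3.141, 0.001, 1.711]
force: [1.2, -2.3, 0.8]
width: -0.2
gripper_force: 0.4
```

Call:
arm_command:
  deltas:
    - {"dx": 0, "dy": 0.001, "dz": 0, "yaw": 0, "jaw": 0}
    - {"dx": 0, "dy": 0.002, "dz": 0, "yaw": 0, "jaw": 0}
    - {"dx": 0, "dy": 0.002, "dz": 0, "yaw": 0, "jaw": 0}

```text
clock: 14.35
eef_pos: [618.8, -297.6, 14.2]
tool_rot: [-3.141, -0.0, 1.711]
force: [0.7, 0.0, 1.4]
width: 0.3
gripper_force: 0.4
```

Call:
arm_command:
  deltas:
    - {"dx": 0.0, "dy": -0.006, "dz": 0, "yaw": 0, "jaw": 0}
    - {"dx": 0, "dy": -0.006, "dz": 0.03, "yaw": 0, "jaw": 0}
    - {"dx": 0, "dy": -0.01, "dz": 0.07, "yaw": 0, "jaw": 0.5}
    - {"dx": -0.005, "dy": -0.03, "dz": 0.11, "yaw": 0, "jaw": 1}
    - {"dx": -0.01, "dy": -0.04, "dz": 0.15, "yaw": 0, "jaw": 1}
    - {"dx": -0.01, "dy": -0.05, "dz": 0.19, "yaw": 0, "jaw": 1}
    - {"dx": -0.01, "dy": -0.05, "dz": 0.22, "yaw": 0, "jaw": 1}
    - {"dx": -0.01, "dy": -0.05, "dz": 0.24, "yaw": 0, "jaw": 1}
    - {"dx": -0.01, "dy": -0.05, "dz": 0.24, "yaw": 0, "jaw": 1}
    - {"dx": -0.01, "dy": -0.05, "dz": 0.24, "yaw": 0, "jaw": 1}

```text
clock: 15.35
eef_pos: [608.5, -347.6, 253.8]
tool_rot: [-3.141, -0.001, 1.711]
force: [-0.0, 0.1, -0.6]
width: 85.3
gripper_force: 0.0
```

```bash
python3 - <<'E'
from h import *
s=read_state(); print(s['clock'],s['eef_pos']); midview('w6')
E
```

```text
15.35 [ 608.47648185 -347.56905488  253.76703418]
white [(611.7, -452.1, 158.6, 69.8, -78.8, [244.0, 236.0]), (613.2, -255.8, 165.1, 76.6, -81.8, [268.0, 77.0])]
  (540.7, -640.3, 47.4, 47.2, -56.1, [175.0, 360.0])
  (899.7, -523.2, 40.7, 11.7, 4.8, [447.0, 320.0])
  (879.5, -497.8, 87.3, 12.0, 5.6, [438.0, 303.0])
  (865.1, -471.9, 110.7, 11.7, 5.5, [434.0, 285.0])
  (855.4, -445.3, 124.8, 11.5, 5.7, [432.0, 266.0])
  (852.4, -418.4, 125.3, 10.8, 5.8, [437.0, 247.0])
  (849.7, -391.2, 125.0, 10.5, 5.7, [442.0, 227.0])
  (847.1, -364.0, 124.8, 10.4, 5.7, [447.0, 206.0])
  (389.7, -433.9, 63.2, 33.3, 77.7, [63.0, 209.0])
  (844.3, -337.0, 125.3, 9.8, 5.7, [452.0, 184.0])
  (841.4, -309.9, 125.0, 9.5, 5.7, [458.0, 161.0])
  (466.0, -274.7, 63.2, 30.2, 12.2, [129.0, 80.0])
  (454.8, -228.3, 62.7, 24.0, 16.3, [119.0, 31.0])
  (838.7, -206.2, 119.6, 105.0, 87.4, [477.0, 66.0])
  (610.7, -232.8, 107.8, 49.3, -82.4, [269.0, 55.0])
profile [(-99, 0), (-96, 0), (-93, 0), (-90, 330), (-87, 334), (-84, 338), (-81, 339), (-78, 3), (-75, 3), (-72, 3), (-69, 3), (-66, 3), (-63, 3), (-60, 3), (-57, 3), (-54, 3), (-51, 3), (-48, 3), (-45, 3), (-42, 3), (-39, 38), (-36, 37), (-33, 38), (-30, 38), (-27, 38), (-24, 38), (-21, 38), (-18, 38), (-15, 38), (-12, 37), (-9, 38), (-6, 37), (-3, 38), (0, 38), (3, 38), (6, 37), (9, 37), (12, 38), (15, 38), (18, 38), (21, 38), (24, 38), (27, 38), (30, 37), (33, 37), (36, 38), (39, 38), (42, 37), (45, 37), (48, 38), (51, 37), (54, 37), (57, 38), (60, 38), (63, 38), (66, 37), (69, 38)]
```

Call:
arm_command:
  deltas:
    - {"dx": -0.035, "dy": 0.02, "dz": 0, "yaw": 0, "jaw": 1}
    - {"dx": -0.07, "dy": 0.04, "dz": 0, "yaw": 1, "jaw": 1}
    - {"dx": -0.105, "dy": 0.06, "dz": -0.02, "yaw": 2, "jaw": 1}
    - {"dx": -0.14, "dy": 0.08, "dz": -0.04, "yaw": 2, "jaw": 1}
    - {"dx": -0.164, "dy": 0.098, "dz": -0.04, "yaw": 2, "jaw": 1}
    - {"dx": -0.164, "dy": 0.098, "dz": -0.04, "yaw": 2, "jaw": 1}
    - {"dx": -0.164, "dy": 0.098, "dz": -0.04, "yaw": 2, "jaw": 1}
    - {"dx": -0.164, "dy": 0.098, "dz": -0.04, "yaw": 2, "jaw": 1}

```text
clock: 16.2
eef_pos: [445.9, -250.4, 214.0]
tool_rot: [3.141, 0.001, 1.746]
force: [0.1, -0.4, -0.1]
width: 85.3
gripper_force: 0.0
```

```bash
cat >> h.py <<'E'
def packers(f):
    snap('wrist',f); im,d,K,E=load(f); Z=world(d,K,E)[...,2]
    h=(Z>33)&(Z<60)&(d>0); [print(' ',r) for r in rect(h,K,E,39) if 45<r[2]<75]
E
python3 - <<'E'
from h import *
s=read_state(); print(s['clock'],s['eef_pos'],s['tool_rot']); packers('w7')
E
```

```text
16.2 [ 445.89025952 -250.36299561  214.03346434] [3.14123340e+00 7.07939015e-04 1.74566473e+00]
  (386.4, -432.5, 61.6, 29.5, 77.7, [177.0, 310.0])
  (463.8, -273.8, 59.4, 31.3, 12.3, [265.0, 197.0])
  (452.7, -226.9, 59.7, 22.6, 16.3, [263.0, 152.0])
  (303.2, -257.8, 60.0, 29.5, 46.6, [113.0, 156.0])
  (440.4, -170.1, 59.0, 11.8, 9.1, [261.0, 92.0])
```

View pics/w7.png

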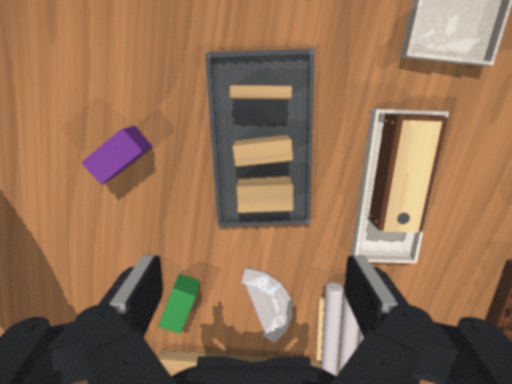

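The view shows thin at (261,92), medium at (263,152), thick at (265,197) and the mid box against the far end of its carton. I'll grasp the thin packer.

Call:
arm_command:
  deltas:
    - {"dx": -0.003, "dy": 0.04, "dz": -0.02, "yaw": -0.5, "jaw": 1}
    - {"dx": -0.0055, "dy": 0.0795, "dz": -0.04, "yaw": -0.7, "jaw": 1}
    - {"dx": -0.0055, "dy": 0.0795, "dz": -0.085, "yaw": -0.7, "jaw": 1}
    - {"dx": -0.0055, "dy": 0.0795, "dz": -0.125, "yaw": -0.7, "jaw": 1}
    - {"dx": -0.0055, "dy": 0.0795, "dz": -0.16, "yaw": -0.7, "jaw": 1}
    - {"dx": -0.0055, "dy": 0.0795, "dz": -0.185, "yaw": -0.7, "jaw": 1}
    - {"dx": -0.0055, "dy": 0.0795, "dz": -0.2, "yaw": -0.7, "jaw": 1}
    - {"dx": -0.0055, "dy": 0.0795, "dz": -0.2, "yaw": -0.7, "jaw": 1}
    - {"dx": -0.0055, "dy": 0.0795, "dz": -0.2, "yaw": -0.7, "jaw": 0.85}
    - {"dx": -0.0055, "dy": 0.0795, "dz": -0.2, "yaw": -0.7, "jaw": 0.75}
    - {"dx": -0.0055, "dy": 0.0795, "dz": -0.2, "yaw": -0.7, "jaw": 0.65}
    - {"dx": -0.0055, "dy": 0.0795, "dz": -0.2, "yaw": -0.7, "jaw": 0.55}
    - {"dx": -0.0055, "dy": 0.0795, "dz": -0.2, "yaw": -0.7, "jaw": 0.5}
    - {"dx": -0.0055, "dy": 0.0795, "dz": -0.2, "yaw": -0.7, "jaw": 0.5}
    - {"dx": -0.0055, "dy": 0.0795, "dz": -0.2, "yaw": -0.7, "jaw": 0.5}

```text
clock: 17.75
eef_pos: [440.5, -170.7, 15.6]
tool_rot: [3.139, 0.001, 1.733]
force: [-0.9, -0.1, 7.0]
width: 57.9
gripper_force: 64.5
```

Call:
arm_command:
  deltas:
    - {"dx": 0, "dy": 0, "dz": 0.03, "yaw": 0, "jaw": 0.5}
    - {"dx": 0, "dy": 0, "dz": 0.07, "yaw": 0, "jaw": 0.5}
    - {"dx": 0.02, "dy": -0.015, "dz": 0.1, "yaw": 0, "jaw": 0.5}
    - {"dx": 0.055, "dy": -0.04, "dz": 0.1, "yaw": -0.5, "jaw": 0.5}
    - {"dx": 0.09, "dy": -0.065, "dz": 0.1, "yaw": -1, "jaw": 0.5}
    - {"dx": 0.125, "dy": -0.09, "dz": 0.1, "yaw": -1.2, "jaw": 0.5}
    - {"dx": 0.16, "dy": -0.112, "dz": 0.1, "yaw": -1.2, "jaw": 0.5}
    - {"dx": 0.1785, "dy": -0.125, "dz": 0.09, "yaw": -1.2, "jaw": 0.5}
    - {"dx": 0.1785, "dy": -0.125, "dz": 0.07, "yaw": -1.2, "jaw": 0.5}
    - {"dx": 0.1785, "dy": -0.125, "dz": 0.05, "yaw": -1.2, "jaw": 0.5}
    - {"dx": 0.1785, "dy": -0.125, "dz": 0.04, "yaw": -1.2, "jaw": 0.5}
    - {"dx": 0.1785, "dy": -0.125, "dz": 0.032, "yaw": -1.2, "jaw": 0.5}
    - {"dx": 0.1785, "dy": -0.125, "dz": 0.029, "yaw": -1.2, "jaw": 0.5}
    - {"dx": 0.1785, "dy": -0.125, "dz": 0.029, "yaw": -1.2, "jaw": 0.5}

```text
clock: 19.15
eef_pos: [618.0, -295.3, 43.6]
tool_rot: [3.141, 0.0, 1.712]
force: [0.2, -0.2, -0.6]
width: 58.6
gripper_force: 64.3
```

```bash
python3 - <<'E'
from h import *
s=read_state(); print(s['clock'],s['eef_pos'],s['tool_rot'],s['force'])
snap('wrist','w8'); im,d,K,E=load('w8'); W=world(d,K,E)
c=np.array([612.4,-249.1]); a=np.radians(98.1); D=np.array([np.cos(a),np.sin(a)]); N=np.array([D[1],-D[0]])
P=W[...,:2]-c; t=P@D; n=P@N; Z=W[...,2]; s=(abs(n)<20)&(d>0)
for nm,lo,hi in(('box',30,45),('held',55,85)):
    q=s&(Z>lo)&(Z<hi)&(t<0)&(t>-80); print(nm,np.median(Z[q]),np.percentile(t[q],[1,3,50,97,99]).round(1),np.percentile(n[q],[2,98]).round(1))
E
```

```text
19.15 [ 618.0329094  -295.25572112   43.64287019] [3.14124062e+00 1.88701716e-04 1.71238857e+00] [ 0.16440436 -0.21428552 -0.60765697]
box 38.03127890633715 [-40.3 -40.  -20.3  -1.1  -0.4] [-19.2  19.2]
held 66.70140655134476 [-50.8 -50.2 -41.8 -39.4 -39.3] [-19.1  19.3]
```

View pics/w8.png

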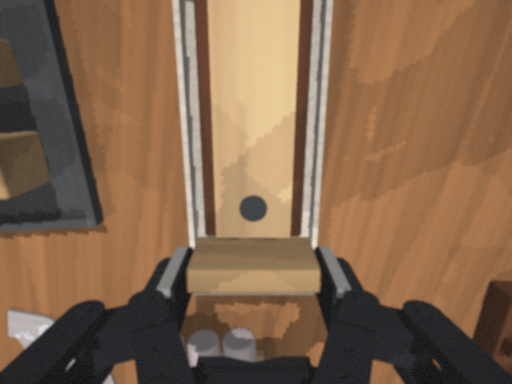

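The thin packer is held at (254,265), with its face about 1.5–2 mm clear of the box end. I'll shift it 1 mm away and lower it.

Call:
arm_command:
  deltas:
    - {"dx": 0, "dy": -0.001, "dz": -0.006, "yaw": 0, "jaw": 0.5}
    - {"dx": 0, "dy": -0.001, "dz": -0.012, "yaw": 0, "jaw": 0.5}
    - {"dx": 0, "dy": -0.001, "dz": -0.018, "yaw": 0, "jaw": 0.5}
    - {"dx": 0, "dy": -0.001, "dz": -0.023, "yaw": 0, "jaw": 0.5}
    - {"dx": 0, "dy": -0.001, "dz": -0.026, "yaw": 0, "jaw": 0.5}
    - {"dx": 0, "dy": -0.001, "dz": -0.028, "yaw": 0, "jaw": 0.5}
    - {"dx": 0, "dy": -0.001, "dz": -0.028, "yaw": 0, "jaw": 0.5}

```text
clock: 19.9
eef_pos: [617.7, -296.3, 15.8]
tool_rot: [-3.141, -0.0, 1.712]
force: [-1.1, 0.5, 4.2]
width: 58.5
gripper_force: 64.7
```

Call:
arm_command:
  deltas:
    - {"dx": 0, "dy": 0, "dz": 0, "yaw": 0, "jaw": 0.75}
    - {"dx": 0, "dy": 0, "dz": 0, "yaw": 0, "jaw": 0.9}
    - {"dx": 0, "dy": 0, "dz": 0, "yaw": 0, "jaw": 0.9}
    - {"dx": 0, "dy": 0, "dz": 0, "yaw": 0, "jaw": 0.9}
    - {"dx": 0, "dy": 0, "dz": 0.02, "yaw": 0, "jaw": 0.95}
    - {"dx": 0, "dy": 0, "dz": 0.06, "yaw": 0, "jaw": 1}
    - {"dx": 0, "dy": -0.02, "dz": 0.1, "yaw": 0, "jaw": 1}
    - {"dx": -0.005, "dy": -0.04, "dz": 0.14, "yaw": 0, "jaw": 1}
    - {"dx": -0.009, "dy": -0.05, "dz": 0.18, "yaw": 0, "jaw": 1}
    - {"dx": -0.009, "dy": -0.05, "dz": 0.2, "yaw": 0, "jaw": 1}
    - {"dx": -0.009, "dy": -0.05, "dz": 0.2, "yaw": 0, "jaw": 1}
    - {"dx": -0.009, "dy": -0.05, "dz": 0.2, "yaw": 0, "jaw": 1}

```text
clock: 21.1
eef_pos: [608.8, -345.7, 215.0]
tool_rot: [3.141, -0.001, 1.713]
force: [-0.9, 0.5, 0.2]
width: 85.4
gripper_force: 0.0
```

```bash
python3 - <<'E'
from h import *
s=read_state(); print(s['clock'],s['eef_pos'],s['tool_rot'],s['force'])
midview('w9')
E
```

```text
21.1 [ 608.82813015 -345.72714477  215.01041468] [ 3.14144962e+00 -7.33058145e-04  1.71261404e+00] [-0.90618288  0.53740466  0.24915659]
white [(611.5, -451.9, 159.2, 69.8, -78.7, [245.0, 249.0]), (613.7, -259.5, 157.1, 76.6, -81.8, [269.0, 84.0])]
  (867.9, -497.3, 31.4, 8.9, 4.7, [446.0, 322.0])
  (866.1, -471.1, 107.1, 11.6, 5.6, [451.0, 304.0])
  (854.3, -444.8, 124.8, 11.6, 5.7, [448.0, 284.0])
  (851.8, -417.9, 124.6, 11.0, 5.8, [454.0, 264.0])
  (847.5, -390.8, 121.4, 10.9, 5.6, [458.0, 242.0])
  (840.3, -364.5, 114.1, 10.2, 5.6, [460.0, 219.0])
  (390.1, -433.3, 64.1, 33.5, 77.6, [42.0, 222.0])
  (833.8, -337.6, 105.5, 10.0, 5.7, [463.0, 195.0])
  (827.0, -311.1, 97.6, 9.5, 5.7, [465.0, 170.0])
  (619.2, -295.0, 58.7, 12.6, 8.1, [269.0, 126.0])
  (466.0, -274.7, 63.4, 30.1, 12.2, [113.0, 80.0])
  (455.2, -228.2, 63.6, 24.2, 16.3, [101.0, 24.0])
  (822.7, -211.5, 107.5, 75.2, 87.5, [486.0, 69.0])
  (610.8, -237.1, 100.7, 49.9, -82.0, [271.0, 57.0])
profile [(-99, 0), (-96, 0), (-93, 0), (-90, 15), (-87, 293), (-84, 4), (-81, 300), (-78, 3), (-75, 3), (-72, 3), (-69, 3), (-66, 3), (-63, 3), (-60, 3), (-54, 38), (-51, 39), (-48, 39), (-45, 39), (-42, 26), (-39, 37), (-36, 38), (-33, 37), (-30, 38), (-27, 38), (-24, 38), (-21, 38), (-18, 38), (-15, 38), (-12, 38), (-9, 38), (-6, 37), (-3, 38), (0, 38), (3, 38), (6, 37), (9, 38), (12, 37), (15, 38), (18, 38), (21, 38), (24, 37), (27, 38), (30, 38), (33, 38), (36, 37), (39, 38), (42, 38), (45, 37), (48, 38), (51, 38), (54, 38), (57, 38), (60, 37)]
```

View pics/w9.png

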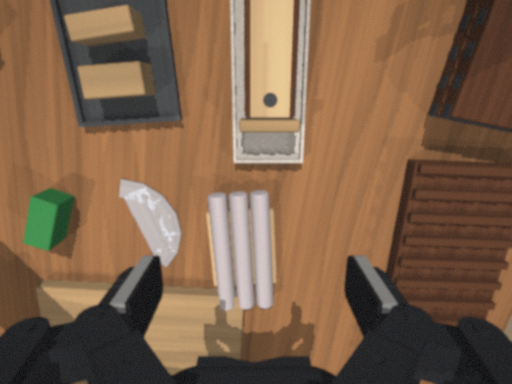

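The thin packer stands upright at (269,126), about 2.5 mm from the box. I'll nudge it 2 mm closer to widen the slot for the thick one.

Call:
arm_command:
  deltas:
    - {"dx": 0.012, "dy": 0.03, "dz": -0.04, "yaw": 0, "jaw": 0}
    - {"dx": 0.012, "dy": 0.03, "dz": -0.08, "yaw": 0, "jaw": 0}
    - {"dx": 0.012, "dy": 0.03, "dz": -0.11, "yaw": 0, "jaw": 0}
    - {"dx": 0.012, "dy": 0.03, "dz": -0.12, "yaw": 0, "jaw": 0}
    - {"dx": 0.012, "dy": 0.03, "dz": -0.12, "yaw": 0, "jaw": 0}
    - {"dx": 0.012, "dy": 0.03, "dz": -0.12, "yaw": 0, "jaw": 0}
    - {"dx": 0.012, "dy": 0.03, "dz": -0.12, "yaw": 0, "jaw": 0}
    - {"dx": 0.012, "dy": 0.03, "dz": -0.12, "yaw": 0, "jaw": 0}
    - {"dx": 0.012, "dy": 0.03, "dz": -0.15, "yaw": 0, "jaw": 0}
    - {"dx": 0.012, "dy": 0.03, "dz": -0.175, "yaw": 0, "jaw": 0}
    - {"dx": 0.012, "dy": 0.03, "dz": -0.193, "yaw": 0, "jaw": 0}
    - {"dx": 0.012, "dy": 0.03, "dz": -0.2, "yaw": 0, "jaw": 0}
    - {"dx": 0.012, "dy": 0.032, "dz": -0.2, "yaw": 0, "jaw": 0}
    - {"dx": 0.0115, "dy": 0.033, "dz": -0.2, "yaw": 0, "jaw": 0}
    - {"dx": 0.0115, "dy": 0.034, "dz": -0.2, "yaw": 0, "jaw": 0}
    - {"dx": 0.011, "dy": 0.035, "dz": -0.2, "yaw": 0, "jaw": 0}
    - {"dx": 0.011, "dy": 0.036, "dz": -0.2, "yaw": 0, "jaw": 0}
    - {"dx": 0.011, "dy": 0.036, "dz": -0.2, "yaw": 0, "jaw": 0}

```text
clock: 22.95
eef_pos: [620.1, -310.1, 15.7]
tool_rot: [3.141, 0.0, 1.713]
force: [0.6, 0.1, -0.6]
width: 0.1
gripper_force: 0.0
```

Call:
arm_command:
  deltas:
    - {"dx": 0, "dy": -0.004, "dz": 0, "yaw": 0, "jaw": 0}
    - {"dx": 0, "dy": -0.006, "dz": 0.02, "yaw": 0, "jaw": 0}
    - {"dx": 0, "dy": -0.006, "dz": 0.06, "yaw": 0, "jaw": 0.5}
    - {"dx": -0.01, "dy": -0.02, "dz": 0.1, "yaw": 0, "jaw": 1}
    - {"dx": -0.01, "dy": -0.036, "dz": 0.15, "yaw": 0, "jaw": 1}
    - {"dx": -0.01, "dy": -0.036, "dz": 0.2, "yaw": 0, "jaw": 1}
    - {"dx": -0.01, "dy": -0.036, "dz": 0.2, "yaw": 0, "jaw": 1}
    - {"dx": -0.01, "dy": -0.036, "dz": 0.2, "yaw": 0, "jaw": 1}

```text
clock: 23.75
eef_pos: [610.5, -347.1, 217.3]
tool_rot: [3.139, 0.002, 1.712]
force: [-0.8, 0.7, -0.8]
width: 85.0
gripper_force: 0.0
```

```bash
python3 - <<'E'
from h import *
s=read_state(); print(s['clock'],s['eef_pos'],s['tool_rot'],s['force'])
midview('w10')
E
```

```text
23.75 [ 610.45371594 -347.1460979   217.26117082] [3.13864954e+00 1.98167825e-03 1.71190090e+00] [-0.80638076  0.73937651 -0.81734684]
white [(611.7, -451.9, 158.6, 69.9, -78.8, [243.0, 246.0]), (613.9, -260.6, 155.8, 76.6, -81.8, [267.0, 83.0])]
  (870.5, -497.9, 37.1, 12.2, 5.1, [445.0, 319.0])
  (865.2, -471.1, 108.9, 12.0, 5.7, [448.0, 301.0])
  (854.5, -445.0, 124.5, 11.3, 5.7, [446.0, 281.0])
  (851.8, -417.7, 124.9, 11.4, 5.8, [451.0, 261.0])
  (849.1, -390.8, 124.6, 10.8, 5.7, [457.0, 239.0])
  (842.5, -364.2, 117.1, 10.3, 5.7, [459.0, 216.0])
  (390.3, -433.3, 64.3, 33.9, 77.4, [41.0, 220.0])
  (835.9, -337.5, 108.6, 10.0, 5.6, [461.0, 193.0])
  (828.8, -310.9, 101.1, 9.6, 5.7, [464.0, 167.0])
  (466.0, -274.7, 63.3, 30.2, 12.1, [112.0, 78.0])
  (455.1, -228.3, 63.4, 24.2, 16.3, [100.0, 22.0])
  (824.6, -212.2, 106.7, 78.8, 87.5, [484.0, 68.0])
  (612.0, -244.3, 111.9, 58.8, -81.9, [268.0, 75.0])
profile [(-99, 0), (-96, 0), (-93, 1), (-90, 292), (-87, 297), (-84, 4), (-81, 303), (-78, 3), (-75, 3), (-72, 3), (-69, 3), (-66, 3), (-63, 3), (-60, 3), (-57, 3), (-54, 38), (-51, 39), (-48, 39), (-45, 39), (-42, 38), (-39, 38), (-36, 37), (-33, 38), (-30, 38), (-27, 38), (-24, 38), (-21, 38), (-18, 38), (-15, 38), (-12, 37), (-9, 38), (-6, 37), (-3, 37), (0, 38), (3, 37), (6, 38), (9, 38), (12, 37), (15, 37), (18, 37), (21, 38), (24, 38), (27, 38), (30, 38), (33, 38), (36, 37), (39, 38), (42, 38), (45, 38), (48, 38), (51, 38), (54, 38), (57, 38), (60, 37)]
```

Call:
arm_command:
  deltas:
    - {"dx": -0.04, "dy": 0.02, "dz": 0, "yaw": 1, "jaw": 1}
    - {"dx": -0.08, "dy": 0.04, "dz": 0, "yaw": 3, "jaw": 1}
    - {"dx": -0.12, "dy": 0.06, "dz": -0.03, "yaw": 4.3, "jaw": 1}
    - {"dx": -0.147, "dy": 0.072, "dz": -0.06, "yaw": 4.3, "jaw": 1}
    - {"dx": -0.147, "dy": 0.072, "dz": -0.1, "yaw": 4.3, "jaw": 1}
    - {"dx": -0.147, "dy": 0.072, "dz": -0.14, "yaw": 4.3, "jaw": 1}
    - {"dx": -0.147, "dy": 0.072, "dz": -0.17, "yaw": 4.3, "jaw": 1}
    - {"dx": -0.147, "dy": 0.072, "dz": -0.19, "yaw": 4.3, "jaw": 1}
    - {"dx": -0.147, "dy": 0.072, "dz": -0.201, "yaw": 4.3, "jaw": 1}
    - {"dx": -0.147, "dy": 0.072, "dz": -0.201, "yaw": 4.3, "jaw": 1}
    - {"dx": -0.147, "dy": 0.072, "dz": -0.201, "yaw": 4.3, "jaw": 0.85}
    - {"dx": -0.147, "dy": 0.072, "dz": -0.201, "yaw": 4.3, "jaw": 0.75}
    - {"dx": -0.147, "dy": 0.072, "dz": -0.201, "yaw": 4.3, "jaw": 0.65}
    - {"dx": -0.147, "dy": 0.072, "dz": -0.201, "yaw": 4.3, "jaw": 0.5}
    - {"dx": -0.147, "dy": 0.072, "dz": -0.201, "yaw": 4.3, "jaw": 0.5}
    - {"dx": -0.147, "dy": 0.072, "dz": -0.201, "yaw": 4.3, "jaw": 0.5}
    - {"dx": -0.147, "dy": 0.072, "dz": -0.201, "yaw": 4.3, "jaw": 0.5}

```text
clock: 25.5
eef_pos: [463.6, -274.7, 15.7]
tool_rot: [3.14, 0.001, 1.787]
force: [-0.7, -0.4, 7.8]
width: 58.9
gripper_force: 65.2
```

Call:
arm_command:
  deltas:
    - {"dx": 0, "dy": 0, "dz": 0.03, "yaw": 0, "jaw": 0.5}
    - {"dx": 0, "dy": 0, "dz": 0.07, "yaw": 0, "jaw": 0.5}
    - {"dx": 0.03, "dy": -0.01, "dz": 0.09, "yaw": -1, "jaw": 0.5}
    - {"dx": 0.07, "dy": -0.02, "dz": 0.09, "yaw": -2, "jaw": 0.5}
    - {"dx": 0.11, "dy": -0.03, "dz": 0.09, "yaw": -3, "jaw": 0.5}
    - {"dx": 0.14, "dy": -0.04, "dz": 0.08, "yaw": -4.2, "jaw": 0.5}
    - {"dx": 0.158, "dy": -0.0435, "dz": 0.065, "yaw": -4.2, "jaw": 0.5}
    - {"dx": 0.158, "dy": -0.0435, "dz": 0.05, "yaw": -4.2, "jaw": 0.5}
    - {"dx": 0.158, "dy": -0.0435, "dz": 0.04, "yaw": -4.2, "jaw": 0.5}
    - {"dx": 0.158, "dy": -0.0435, "dz": 0.032, "yaw": -4.2, "jaw": 0.5}
    - {"dx": 0.158, "dy": -0.0435, "dz": 0.032, "yaw": -4.2, "jaw": 0.5}
    - {"dx": 0.158, "dy": -0.0435, "dz": 0.032, "yaw": -4.2, "jaw": 0.5}

```text
clock: 26.7
eef_pos: [620.4, -318.0, 46.8]
tool_rot: [-3.142, 0.0, 1.713]
force: [0.6, 0.1, -0.1]
width: 58.7
gripper_force: 64.7
```

```bash
cat >> h.py <<'E'
def held(f):
    s=read_state(); print(s['clock'],s['eef_pos'],s['tool_rot'],s['force'],s['width'])
    snap('wrist',f); im,d,K,E=load(f); W=world(d,K,E)
    c=np.array([612.4,-249.1]); a=np.radians(98.1); D=np.array([np.cos(a),np.sin(a)]); N=np.array([D[1],-D[0]])
    P=W[...,:2]-c; t=P@D; n=P@N; Z=W[...,2]; s=(abs(n)<20)&(d>0)&(t<0)&(t>-110)
    for z in range(0,100,4):
        q=s&(Z>=z)&(Z<z+4)
        if q.sum()>30: print(z,q.sum(),np.percentile(t[q],[1,5,50,95,99]).round(1))
E
python3 -c "
from h import *
held('w11')"
```

```text
26.7 [ 620.37111649 -318.04830763   46.78733155] [-3.14158229e+00  8.00195862e-05  1.71335952e+00] [ 0.56395531  0.14823577 -0.05650527] 58.68244026171406
0 265 [-68.4 -68.2 -66.7 -65.2 -65.1]
4 49 [-67.7 -67.7 -65.7 -64.8 -64.8]
32 84 [-39.8 -39.7 -39.3 -39.   -4.3]
36 8239 [-54.6 -49.  -23.5  -2.1  -0.3]
40 433 [-55.  -54.8 -54.1 -40.7 -23.8]
44 271 [-55.  -54.9 -54.5 -54.  -53.9]
48 279 [-55.  -54.9 -54.4 -54.1 -53.9]
52 323 [-55.  -54.9 -54.5 -54.1 -53.8]
56 334 [-55.1 -54.9 -54.4 -53.9 -53.7]
60 355 [-55.1 -54.9 -54.5 -54.  -53.9]
64 412 [-55.2 -55.  -54.4 -53.9 -53.7]
68 5519 [-83.4 -81.8 -67.5 -55.  -54.3]
```

View pics/w11.png

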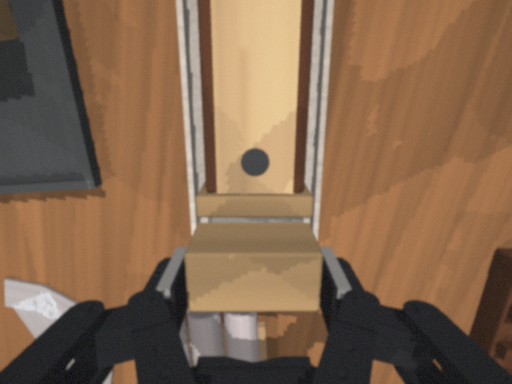

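The thick packer is held at (254,265). It clears the thin packer by about 2 mm and the end wall by about 2 mm, so I'll lower it slowly.

Call:
arm_command:
  deltas:
    - {"dx": 0, "dy": 0, "dz": -0.006, "yaw": 0, "jaw": 0.5}
    - {"dx": 0, "dy": 0, "dz": -0.012, "yaw": 0, "jaw": 0.5}
    - {"dx": 0, "dy": 0, "dz": -0.016, "yaw": 0, "jaw": 0.5}
    - {"dx": 0, "dy": 0, "dz": -0.019, "yaw": 0, "jaw": 0.5}
    - {"dx": 0, "dy": 0, "dz": -0.021, "yaw": 0, "jaw": 0.5}

```text
clock: 27.25
eef_pos: [620.7, -317.7, 24.8]
tool_rot: [-3.141, -0.0, 1.714]
force: [-0.1, -0.0, -1.3]
width: 59.0
gripper_force: 64.7
```

Call:
arm_command:
  deltas:
    - {"dx": 0, "dy": 0, "dz": -0.003, "yaw": 0, "jaw": 0.5}
    - {"dx": 0, "dy": 0, "dz": -0.006, "yaw": 0, "jaw": 0.5}
    - {"dx": 0, "dy": 0, "dz": -0.008, "yaw": 0, "jaw": 0.5}
    - {"dx": 0, "dy": 0, "dz": -0.01, "yaw": 0, "jaw": 0.5}
    - {"dx": 0, "dy": 0, "dz": -0.01, "yaw": 0, "jaw": 0.5}

```text
clock: 27.75
eef_pos: [620.9, -317.8, 15.8]
tool_rot: [3.141, -0.0, 1.714]
force: [-0.7, 0.6, 3.8]
width: 58.9
gripper_force: 65.1
```

Call:
arm_command:
  deltas:
    - {"dx": 0, "dy": 0, "dz": 0, "yaw": 0, "jaw": 0.75}
    - {"dx": 0, "dy": 0, "dz": 0, "yaw": 0, "jaw": 0.9}
    - {"dx": 0, "dy": 0, "dz": 0, "yaw": 0, "jaw": 0.9}
    - {"dx": 0, "dy": 0, "dz": 0, "yaw": 0, "jaw": 0.9}
    - {"dx": 0, "dy": 0, "dz": 0.02, "yaw": 0, "jaw": 0.95}
    - {"dx": 0, "dy": 0, "dz": 0.06, "yaw": 0, "jaw": 1}
    - {"dx": 0, "dy": -0.02, "dz": 0.1, "yaw": 0, "jaw": 1}
    - {"dx": -0.01, "dy": -0.03, "dz": 0.14, "yaw": 0, "jaw": 1}
    - {"dx": -0.01, "dy": -0.04, "dz": 0.18, "yaw": 0, "jaw": 1}
    - {"dx": -0.01, "dy": -0.04, "dz": 0.22, "yaw": 0, "jaw": 1}
    - {"dx": -0.01, "dy": -0.04, "dz": 0.22, "yaw": 0, "jaw": 1}
    - {"dx": -0.01, "dy": -0.04, "dz": 0.22, "yaw": 0, "jaw": 1}

```text
clock: 28.95
eef_pos: [611.2, -357.9, 236.4]
tool_rot: [3.14, 0.001, 1.714]
force: [0.6, -1.0, -0.5]
width: 85.4
gripper_force: 0.0
```

```bash
python3 - <<'E'
from h import *
s=read_state(); print(s['clock'],s['eef_pos'],s['force'])
midview('w12')
E
```

```text
28.95 [ 611.22799125 -357.93601847  236.38900736] [ 0.57129999 -0.95157854 -0.53612164]
white [(611.6, -451.8, 157.9, 69.7, -78.6, [244.0, 232.0]), (646.4, -258.5, 149.2, 11.6, -81.9, [298.0, 73.0]), (582.9, -267.6, 149.2, 13.5, -82.3, [237.0, 72.0])]
  (545.6, -638.1, 39.1, 36.4, -55.2, [174.0, 362.0])
  (888.5, -524.0, 35.5, 11.1, 2.9, [446.0, 321.0])
  (875.9, -498.2, 93.8, 11.9, 5.6, [443.0, 304.0])
  (862.0, -472.3, 116.3, 11.4, 5.7, [438.0, 285.0])
  (854.8, -445.4, 125.3, 11.5, 5.7, [439.0, 266.0])
  (852.1, -418.5, 125.0, 10.8, 5.7, [444.0, 246.0])
  (849.3, -391.4, 125.4, 10.5, 5.7, [450.0, 225.0])
  (846.8, -364.2, 125.2, 10.3, 5.7, [455.0, 203.0])
  (390.0, -433.7, 63.8, 33.6, 77.7, [50.0, 205.0])
  (841.4, -337.4, 120.3, 9.8, 5.8, [459.0, 180.0])
  (834.4, -310.7, 112.8, 9.6, 5.7, [461.0, 155.0])
  (622.5, -317.5, 59.3, 29.4, 8.2, [268.0, 133.0])
  (830.7, -214.2, 104.0, 90.2, 87.6, [480.0, 61.0])
  (611.9, -247.4, 106.2, 59.5, -81.8, [268.0, 67.0])
  (454.9, -228.5, 62.9, 24.4, 16.0, [108.0, 14.0])
profile [(-99, 315), (-96, 0), (-93, 322), (-90, 15), (-87, 38), (-84, 39), (-81, 39), (-78, 39), (-75, 39), (-72, 39), (-69, 39), (-66, 39), (-63, 39), (-60, 39), (-57, 37), (-54, 37), (-51, 39), (-48, 39), (-45, 39), (-42, 37), (-39, 38), (-36, 38), (-33, 38), (-30, 38), (-27, 38), (-24, 38), (-21, 38), (-18, 38), (-15, 38), (-12, 38), (-9, 38), (-6, 38), (-3, 38), (0, 37), (3, 38), (6, 38), (9, 38), (12, 38), (15, 38), (18, 38), (21, 37), (24, 38), (27, 38), (30, 38), (33, 38), (36, 38), (39, 38), (42, 38), (45, 37), (48, 38), (51, 37), (54, 38)]
```

View pics/w12.png

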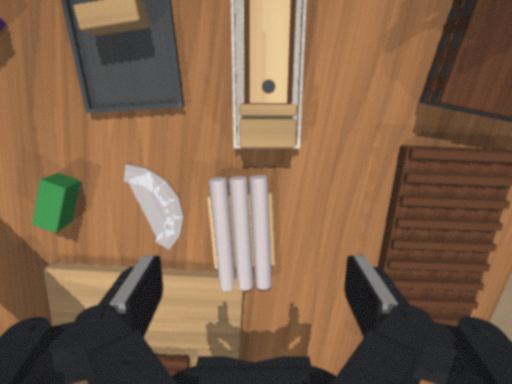

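Thick (268,133) and thin (268,110) both stand upright beside the box. Next is the long box, with a look at carton_long on the way.

Call:
arm_command:
  deltas:
    - {"dx": 0, "dy": 0.04, "dz": 0.02, "yaw": 0, "jaw": 1}
    - {"dx": 0, "dy": 0.08, "dz": 0.04, "yaw": -1, "jaw": 1}
    - {"dx": 0, "dy": 0.12, "dz": 0.06, "yaw": -2, "jaw": 1}
    - {"dx": 0, "dy": 0.16, "dz": 0.08, "yaw": -4, "jaw": 1}
    - {"dx": 0, "dy": 0.2, "dz": 0.1, "yaw": -4, "jaw": 1}
    - {"dx": 0, "dy": 0.24, "dz": 0.12, "yaw": -4, "jaw": 1}
    - {"dx": 0, "dy": 0.26, "dz": 0.12, "yaw": -4, "jaw": 1}
    - {"dx": 0, "dy": 0.26, "dz": 0.12, "yaw": -4, "jaw": 1}
    - {"dx": 0, "dy": 0.26, "dz": 0.12, "yaw": -4, "jaw": 1}
    - {"dx": 0, "dy": 0.26, "dz": 0.12, "yaw": -4, "jaw": 1}

```text
clock: 30.0
eef_pos: [610.1, -99.5, 354.1]
tool_rot: [-3.139, 0.001, 1.642]
force: [0.2, 0.3, -0.8]
width: 85.3
gripper_force: 0.0
```

```bash
python3 - <<'E'
from h import *
s=read_state(); print(s['clock'],s['eef_pos'],s['force'])
snap('wrist','w13'); im,d,K,E=load('w13'); 
hsv=cv2.cvtColor(im,cv2.COLOR_RGB2HSV); m=(hsv[...,1]<60)&(hsv[...,2]>90)
print([r for r in rect(m,K,E,15) if r[2]>80 and 560<r[0]<660])
E
```

```text
30.0 [610.09983887 -99.49790606 354.06442559] [ 0.24176082  0.31576024 -0.83362379]
[(610.4, -443.2, 149.1, 71.6, -79.4, [240.0, 329.0]), (612.1, -246.0, 181.5, 76.5, -81.9, [247.0, 227.0]), (612.6, -5.7, 206.6, 88.7, -85.9, [259.0, 75.0])]
```

Call:
arm_command:
  deltas:
    - {"dx": -0.02, "dy": 0.04, "dz": -0.02, "yaw": -1, "jaw": 1}
    - {"dx": -0.04, "dy": 0.08, "dz": -0.04, "yaw": -2, "jaw": 1}
    - {"dx": -0.06, "dy": 0.12, "dz": -0.06, "yaw": -3, "jaw": 1}
    - {"dx": -0.08, "dy": 0.16, "dz": -0.08, "yaw": -4, "jaw": 1}
    - {"dx": -0.1, "dy": 0.2, "dz": -0.1, "yaw": -5, "jaw": 1}
    - {"dx": -0.12, "dy": 0.24, "dz": -0.12, "yaw": -5.8, "jaw": 1}
    - {"dx": -0.14, "dy": 0.28, "dz": -0.14, "yaw": -5.8, "jaw": 1}
    - {"dx": -0.1615, "dy": 0.321, "dz": -0.16, "yaw": -5.8, "jaw": 1}
    - {"dx": -0.1615, "dy": 0.321, "dz": -0.18, "yaw": -5.8, "jaw": 1}
    - {"dx": -0.1615, "dy": 0.321, "dz": -0.18, "yaw": -5.8, "jaw": 1}
    - {"dx": -0.1615, "dy": 0.321, "dz": -0.18, "yaw": -5.8, "jaw": 1}

```text
clock: 31.15
eef_pos: [450.4, 221.4, 175.4]
tool_rot: [3.141, 0.001, 1.54]
force: [0.6, -0.2, -0.6]
width: 85.3
gripper_force: 0.0
```

```bash
python3 - <<'E'
from h import *
s=read_state(); print(s['clock'],s['eef_pos'],s['force'])
snap('wrist','w14'); im,d,K,E=load('w14'); Z=world(d,K,E)[...,2]
print([r for r in rect((Z>28)&(Z<60)&(d>0),K,E,37) if r[2]>70])
E
```

```text
31.15 [450.35683582 221.35319835 175.42820636] [ 0.6117953  -0.23839141 -0.5932359 ]
[(320.0, 186.9, 78.3, 38.1, -9.1, [117.0, 222.0]), (612.1, 236.4, 80.1, 40.0, -85.9, [431.0, 159.0]), (450.0, 223.5, 199.8, 65.7, 88.3, [251.0, 167.0])]
```

Call:
arm_command:
  deltas:
    - {"dx": 0, "dy": 0, "dz": -0.05, "yaw": 0, "jaw": 1}
    - {"dx": 0, "dy": 0, "dz": -0.09, "yaw": 0, "jaw": 1}
    - {"dx": 0, "dy": 0, "dz": -0.125, "yaw": 0, "jaw": 1}
    - {"dx": 0, "dy": 0, "dz": -0.15, "yaw": 0, "jaw": 1}
    - {"dx": 0, "dy": 0, "dz": -0.162, "yaw": 0, "jaw": 1}
    - {"dx": 0, "dy": 0, "dz": -0.162, "yaw": 0, "jaw": 1}
    - {"dx": 0, "dy": 0, "dz": -0.162, "yaw": 0, "jaw": 0.85}
    - {"dx": 0, "dy": 0, "dz": -0.162, "yaw": 0, "jaw": 0.7}
    - {"dx": 0, "dy": 0, "dz": -0.162, "yaw": 0, "jaw": 0.55}
    - {"dx": 0, "dy": 0, "dz": -0.162, "yaw": 0, "jaw": 0.5}
    - {"dx": 0, "dy": 0, "dz": -0.162, "yaw": 0, "jaw": 0.5}
    - {"dx": 0, "dy": 0, "dz": -0.162, "yaw": 0, "jaw": 0.5}
    - {"dx": 0, "dy": 0, "dz": -0.162, "yaw": 0, "jaw": 0.5}

```text
clock: 32.5
eef_pos: [450.4, 223.3, 15.2]
tool_rot: [3.139, -0.001, 1.543]
force: [0.3, -1.4, 7.0]
width: 64.7
gripper_force: 67.0
```

Call:
arm_command:
  deltas:
    - {"dx": 0, "dy": 0, "dz": 0.03, "yaw": 0, "jaw": 0.5}
    - {"dx": 0, "dy": 0, "dz": 0.07, "yaw": 0, "jaw": 0.5}
    - {"dx": 0, "dy": 0, "dz": 0.11, "yaw": 0, "jaw": 0.5}
    - {"dx": 0.025, "dy": -0.035, "dz": 0.12, "yaw": 1, "jaw": 0.5}
    - {"dx": 0.05, "dy": -0.07, "dz": 0.12, "yaw": 2, "jaw": 0.5}
    - {"dx": 0.075, "dy": -0.105, "dz": 0.12, "yaw": 3, "jaw": 0.5}
    - {"dx": 0.1, "dy": -0.14, "dz": 0.12, "yaw": 4, "jaw": 0.5}
    - {"dx": 0.125, "dy": -0.175, "dz": 0.12, "yaw": 5, "jaw": 0.5}
    - {"dx": 0.15, "dy": -0.205, "dz": 0.11, "yaw": 5.8, "jaw": 0.5}
    - {"dx": 0.162, "dy": -0.221, "dz": 0.09, "yaw": 5.8, "jaw": 0.5}
    - {"dx": 0.162, "dy": -0.221, "dz": 0.06, "yaw": 5.8, "jaw": 0.5}
    - {"dx": 0.162, "dy": -0.221, "dz": 0.035, "yaw": 5.8, "jaw": 0.5}
    - {"dx": 0.162, "dy": -0.221, "dz": 0.02, "yaw": 5.8, "jaw": 0.5}
    - {"dx": 0.162, "dy": -0.221, "dz": 0.01, "yaw": 5.8, "jaw": 0.5}
    - {"dx": 0.162, "dy": -0.221, "dz": 0.005, "yaw": 5.8, "jaw": 0.5}
    - {"dx": 0.162, "dy": -0.221, "dz": 0.002, "yaw": 5.8, "jaw": 0.5}
    - {"dx": 0.162, "dy": -0.221, "dz": 0.001, "yaw": 5.8, "jaw": 0.5}
    - {"dx": 0.162, "dy": -0.221, "dz": 0.001, "yaw": 5.8, "jaw": 0.5}

```text
clock: 34.3
eef_pos: [611.9, 2.3, 15.2]
tool_rot: [3.14, -0.0, 1.644]
force: [-1.1, 0.2, 1.4]
width: 64.4
gripper_force: 68.0
```

Now I'll release, retract clear and check everything from the top camera.

Call:
arm_command:
  deltas:
    - {"dx": 0, "dy": 0, "dz": 0, "yaw": 0, "jaw": 0.8}
    - {"dx": 0, "dy": 0, "dz": 0, "yaw": 0, "jaw": 1}
    - {"dx": 0, "dy": 0, "dz": 0, "yaw": 0, "jaw": 1}
    - {"dx": 0, "dy": 0, "dz": 0, "yaw": 0, "jaw": 1}
    - {"dx": 0, "dy": 0, "dz": 0, "yaw": 0, "jaw": 1}
    - {"dx": 0, "dy": 0, "dz": 0.03, "yaw": 0, "jaw": 1}
    - {"dx": 0, "dy": 0, "dz": 0.07, "yaw": 0, "jaw": 1}
    - {"dx": 0, "dy": 0, "dz": 0.12, "yaw": 0, "jaw": 1}
    - {"dx": -0.04, "dy": 0.02, "dz": 0.16, "yaw": 0, "jaw": 1}
    - {"dx": -0.08, "dy": 0.04, "dz": 0.2, "yaw": 0, "jaw": 1}
    - {"dx": -0.12, "dy": 0.06, "dz": 0.2, "yaw": 0, "jaw": 1}
    - {"dx": -0.15, "dy": 0.08, "dz": 0.2, "yaw": 0, "jaw": 1}
    - {"dx": -0.17, "dy": 0.08, "dz": 0.2, "yaw": 0, "jaw": 1}
    - {"dx": -0.17, "dy": 0.08, "dz": 0.2, "yaw": 0, "jaw": 1}
    - {"dx": -0.17, "dy": 0.08, "dz": 0.2, "yaw": 0, "jaw": 1}

```text
clock: 35.8
eef_pos: [442.2, 82.3, 214.7]
tool_rot: [3.14, -0.0, 1.644]
force: [0.4, -0.8, 0.4]
width: 85.5
gripper_force: 0.0
```

```bash
python3 - <<'E'
from h import *
s=read_state(); print(s['clock'],s['eef_pos'],s['force'])
snap('top','t2'); im,d,K,E=load('t2'); W=world(d,K,E);Z=W[...,2]
m=(Z>26)&(Z<60); m[:95]=0;m[215:]=0;m[:,:110]=0;m[:,365:]=0
[print(r) for r in rect(m,K,E,37)]
cv2.imwrite('pics/c2.png',cv2.resize(im[95:225,100:365,::-1],None,fx=3,fy=3,interpolation=cv2.INTER_CUBIC))
E
```

```text
35.8 [442.20209259  82.27977879 214.74607186] [ 0.39045358 -0.78887797  0.37052029]
(431.0, 0.7, 37.0, 34.3, 88.6, [233.0, 198.0])
(450.4, -226.0, 59.6, 23.1, 16.3, [319.0, 188.0])
(613.8, 206.6, 38.0, 27.3, 5.0, [157.0, 130.0])
(609.4, 3.1, 199.2, 68.1, -85.8, [231.0, 131.0])
(608.6, -247.0, 170.8, 61.7, -81.5, [326.0, 128.0])
```

View pics/c2.png

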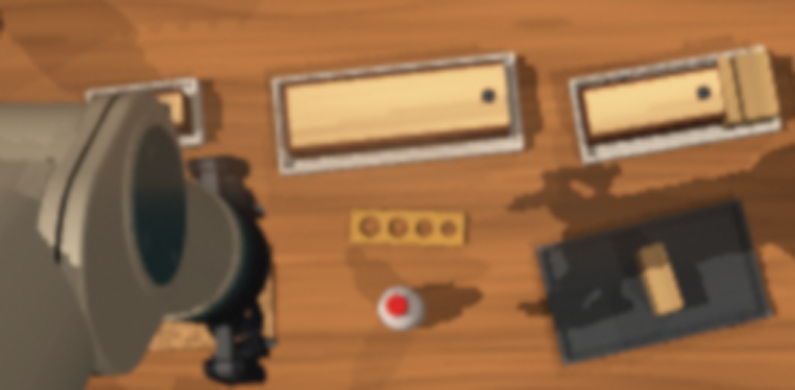

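The picture shows the long box in its carton at (400,108), mid box and packers at (680,100), the medium packer still in the tray at (660,278), and small carton at left, partly hidden by the arm. One last flatness check on the long box, then I hand in.

```bash
python3 - <<'E'
from h import *
im,d,K,E=load('t2'); Z=world(d,K,E)[...,2]
L=[np.median(Z[126:137,c:c+10]) for c in (200,230,258)]; print(L)
if max(L)<41: print(finish_job())
E
```

```text
[np.float64(36.511956933374165), np.float64(36.329484133738674), np.float64(36.11898254797319)]
the job is handed in; nothing more can be done
None
```

The job is handed in; the camera checks showed all three boxes in their own cartons, the thin and thick packers upright beside the mid box, and the medium packer where it started (no verdict was returned).

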